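Load a steel cup onto the chute's escapement stop

ROBOT

A 6-joint arm with a two-finger parallel gripper is mounted at the origin on the work surface; the furniture and walls round the work are solid. World frame = base frame: x ahead of the robot, y to its left, z up, the work surface at z = 0. Lengths are in m, angles in rad, forces in N, time in s.
With the tool pointing down it reaches from about 0.325 to 0.9 m from the base axis. Payload 6.1 kg.
Tool frame: the origin (TCP) lies midway between the tips of the shut fingers; the grasp point (between the pads) lies 19 mm behind it (manip.tcp_to_grasp is the distance from the TCP to the grasp point, in m); z points along the fingers, y is the direction in which the jaws open and shut (so a half turn about z gives the same grasp; the last joint's range is limited). The gripper opens to 85 mm and grips with 20 to 120 N. Pads are 22 mm wide; open, the fingers measure 114 mm over their backs; the gripper's body (76 mm by 85 mm) begins 54 mm behind the grasp point. The pads swing forward as they close: fully open they stand 13 mm farther back than shut.
Start: joints at [-1.39, 0.22, 1.526, -0, 1.395, -0.126], TCP at [0.189, -0.596, 0.197] pointing down, gripper open.
Joint ranges: [-2.98, 2.98], [-0.91, 2.08], [0.09, 2.57], [-1.24, 4.39], [0.2, 2.65], [-2.68, 2.68]. Speed limits (rad/s): [2.57, 2.57, 3.01, 3.14, 3.14, 3.14].

INTERFACE

Orientations are given as a unit quaternion [w, x, y, z].
In Python, from plant import manip, camera, workorder gives the robot as it stands. The module is installed in compiled form; this text tells all that it offers.
- The arm moves only by the shell command python3 -m jog 'ROWS' [FORCE]. ROWS is JSON, a list of rows, each an object with "slide": the shift along the tool's x, y, z normalised to -1 to 1, where 1 is 0.02 m, a list of three; "rotation": the turn, a rotation vector about the tool's x, y, z normalised to -1 to 1, where 1 is 0.12 rad, a list of three; "hand": the closure, from -1 (fully open) to 1 (shut), so that 0 is half open. A call has 1 to 5 rows; each row shifts and turns the commanded pose from where the row before left it, along the tool's axes as they then stand; what a row does not reach is not made up. A row lasts 1/10 s, in which the tool goes at most 50 mm and 8.59 degrees, less where a joint would pass 70% of its speed; a pose out of reach is approached as far as the arm can. A call with a number of a shift or a turn outside -1 to 1 is refused whole. A call with a gripper value outside its range is refused whole. The fingers move at their own pace and stop on an object; FORCE is the grip in N (left out, the last holds). Time passes only in rows, so rows that do not move let the fingers close. It gives the time, the measured TCP pose, the force and the opening at its end, in the units of the state.
- manip.state(): the state, without advancing time (a new reading comes with each control period).
- camera(name): name is "side" or "top"; returns a dict with "img" (384x512x3 uint8, blue, green, red), "range_z" (384x512 float32, m along the optical axis (not along the pixel's ray), 0 where there is no reading), "camera_matrix" (3x3 intrinsics, pixels), "world_to_cam" (4x4, takes a point from world to camera coordinates). Camera axes: x right, y up, looking along -z (the intrinsics and any distortion apply to the point x, -y, -z); pixel columns grow to the right and rows downward; lengths in m; the calibration is good to about 2 mm. A picture is of the moment at which its call begins.
- workorder.hand_in(): hands the job in, once; it reports no verdict.
The state is a dict: "time": time; "joints": joint angles; "qvel": joint speeds; "effort": joint torques, N m; "tool_pos": TCP position; "tcp_rot": TCP orientation; "wrist_force": force on the tool from outside, world axes, zero at the start; "moment": the same for the moment, N m; "finger_gap": finger opening in m.
Only numpy, scipy, OpenCV 4.12 (cv2) and the standard library are available. Lean on these libraries where they do the work, as an engineer would, in place of code of your own. Each camera call takes 0.05 s, during which the arm holds its last target.

TASK

Load the feed chute: first push the red tab so that the stop blade is fully across the lane, then slide the short, wide steel cup off its end of the loading deck to the head of the lane and push it gently down the sloped chute until it rests against the blade. Slide the cup, never lift it, and leave it standing upright there with the blade still fully across; leave the taller, narrower cup and the other things on the bench where they are.

Things in the scene. Friction and masses are not known exactly. Their poses are not given: they have to be found in the camera images.
- stand: Fixed grey chute stand on the bench, place and yaw vary. Origin on the bench under its middle; x runs across the lane (+ = away from the robot, apart from the yaw), y+ to the uphill end, z up. Each end of its level loading deck (x near -72 and +72 mm) carries one cup; which cup is where varies. The lane's centre line is x = 0; the lane starts at the crest, y = +45 mm, and descends toward -y.
- deck_middle (a point): Middle of the level loading deck's top, 95 mm above the bench, at stand x 0, y +87.5 mm; axes as the stand. The deck is a grey metal plate spanning stand x -105..+105, y +45..+130 mm, with a rim 6 mm high all round it, open only toward the lane (x -43..+43).
- chute: Sloped lane fixed to the stand: 12 degrees. Origin on its floor's centre line at the blade's uphill face (stand x 0, y -90, 66.3 mm above the bench); x as stand, y+ uphill along the floor, z normal to it. Walls 8 mm high, 44 mm apart; from y = 138 mm (crest) to 88 mm they narrow like a funnel from 78 to 44 mm. Lower end open at y -45: without the blade nothing holds a part in.
- stop_blade (a joint): Slide of the stop blade across the lane: near 0 (up to 0.014 at the start) = drawn out on the -x side, lane open; 0.046 m = end stop, fully across. Slides in chute +x with about 1.5 N of friction and stays where it is left. Blade: steel plate 4 mm thick, its top 29 mm above the lane floor.
- tab_face (a point): Centre of the outer (-x) face of the red tab at the blade's outer end; moves with the blade. Push it in chute +x. The tab is 12 mm thick (x), 30 mm wide (along the lane), and reaches from 8 to 42 mm above the lane floor's plane, this point being 30 mm above it. Guide bars below it reach 4 mm above that plane.
- short_cup: Cup to load: turned steel, open top, 38 mm diameter, 26 mm high, about 0.11 kg, loose. Origin: centre of its underside, z up. Can be pushed on its side above rim and walls (10 to 26 mm above the floor, lower is steadier) without toppling. Friction holds it wherever it is left, on the slope too, so it must be pushed all the way. Against the blade its origin is at chute y of about 19 mm.
- tall_cup: Bystander: plain turned steel cup of 32 mm diameter, 34 mm high, loose, on the other end of the loading deck. Origin at the centre of its underside.
- tape_measure: Bystander: yellow tape measure, 64 x 69 x 32 mm, loose on the bench to the left of the stand. Origin at the centre of its underside.
- screwdriver: Bystander: yellow-handled screwdriver 170 mm long, 23 mm thick, loose on the bench to the right of the stand, toward the robot. Origin at the centre of its underside. (Keep the arm clear of the tall black rod standing in a fixed jig at the bench's right edge, near x 0.44, y -0.42: draw in toward the base before swinging from the right to the stand.)
Mind the look-alikes: they are no part of the job. There is more than one size of the short_cup; the job needs the smaller.

How it is judged:
By the outcome, as a careful person would: the job done as asked, in the order asked, and still so for the second after the job is handed in, with the robot touching nothing.
It also fails if it takes over 58 s, if anything falls off the work surface, if the arm or the gripper's body presses on something with over 40 N, if the wrist force passes 120 N, or if a joint passes its speed limit or range.

## Working session

There is one attempt and no reset: what is moved stays moved. The work goes in short steps, Python scripts to look and compute and a shell command to move; the robot and the scene stay as the last step left them, time stands still between calls to the robot, and variables do not carry over. Pictures are saved under pics/ and viewed, and the job is handed in when it is done.

```bash
mkdir -p pics; python3 - <<'E'
from plant import manip,camera
import cv2,numpy as np
print(manip.state())
for n in("side","top"):
    c=camera(n);cv2.imwrite(f"pics/{n}0.png",c["img"]);np.savez(f"{n}0.npz",**c)
    print(n,c["camera_matrix"],np.round(c["world_to_cam"],4),c.keys())
E
```

```text
{'time': 0.0, 'joints': array([-1.39010555e+00,  2.21213494e-01,  1.52766481e+00, -6.55301234e-06,
        1.39468726e+00, -1.26062227e-01]), 'qvel': array([-2.98046637e-06, -1.58596794e-04,  6.12726611e-04, -1.69336976e-03,
        1.43710075e-04,  9.66076072e-04]), 'effort': array([-2.19413819e-04, -4.96900535e+01, -3.89394021e+01, -3.09866164e-04,
        1.08504112e-02,  2.39154718e-05]), 'tool_pos': array([ 0.18861933, -0.59513354,  0.19637871]), 'tcp_rot': array([-9.85997097e-04,  9.88260295e-01,  1.52776360e-01, -3.01649610e-05]), 'wrist_force': array([0.53264241, 0.41673648, 0.68765012]), 'moment': array([-0.00245214,  0.04814173, -0.03981228]), 'finger_gap': 0.08544499282607577}
side [[380.1272762    0.         252.63692433]
 [  0.         380.1272762  193.12044931]
 [  0.           0.           1.        ]] [[-0.3979 -0.9172  0.0178  0.2753]
 [ 0.6623 -0.2738  0.6974 -0.3516]
 [-0.6348  0.2893  0.7164 -0.8706]
 [ 0.      0.      0.      1.    ]] dict_keys(['img', 'range_z', 'camera_matrix', 'world_to_cam'])
top [[362.39892774   0.         254.41389787]
 [  0.         362.39892774 191.22400087]
 [  0.           0.           1.        ]] [[-1.468e-01 -9.892e-01 -7.000e-04  1.728e-01]
 [ 9.642e-01 -1.433e-01  2.233e-01 -5.115e-01]
 [-2.210e-01  3.210e-02  9.748e-01 -9.027e-01]
 [ 0.000e+00  0.000e+00  0.000e+00  1.000e+00]] dict_keys(['img', 'range_z', 'camera_matrix', 'world_to_cam'])
```

View pics/side0.png

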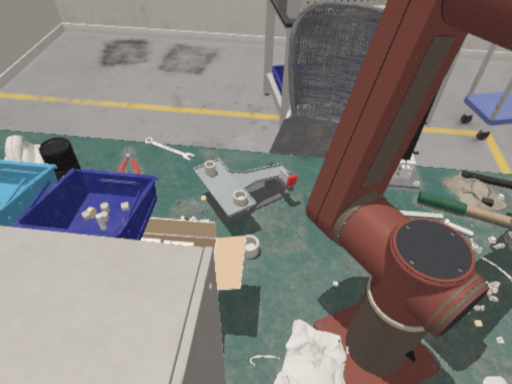

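View pics/top0.png

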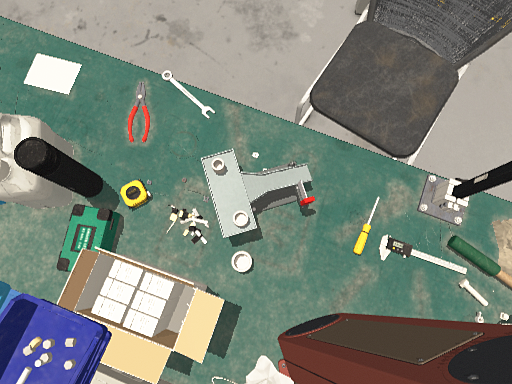

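```bash
cat > h.py <<'E'
import numpy as np,cv2
def load(n): return dict(np.load(n+'.npz'))
def ray(c,u,v):
    K=c["camera_matrix"];T=c["world_to_cam"];R=T[:3,:3];t=T[:3,3]
    d=np.array([(u-K[0,2])/K[0,0],-(v-K[1,2])/K[1,1],-1.]);return -R.T@t,R.T@d
def onz(c,u,v,z):
    o,d=ray(c,u,v);return o+d*(z-o[2])/d[2]
def proj(c,p):
    K=c["camera_matrix"];T=c["world_to_cam"];q=T[:3,:3]@np.asarray(p)+T[:3,3]
    return np.array([K[0,2]+K[0,0]*q[0]/-q[2],K[1,2]-K[1,1]*q[1]/-q[2]])
def dep(c,u,v):
    o,d=ray(c,u,v);return o+d*c["range_z"][int(v),int(u)]
E
python3 - <<'E'
from h import *
t=load('top0');s=load('side0')
cv2.imwrite('pics/tcrop.png',cv2.resize(t["img"][140:280,195:325],None,fx=5,fy=5,interpolation=cv2.INTER_CUBIC)[:600*2][:700])
cv2.imwrite('pics/scrop.png',cv2.resize(s["img"][150:265,185:310],None,fx=5,fy=5,interpolation=cv2.INTER_CUBIC))
for u,v in [(219,166),(240,218),(241,261),(230,190),(220,195),(307,201),(260,190),(290,180)]: print(u,v,np.round(dep(t,u,v),4))
E
```

```text
219 166 [0.6007 0.1775 0.1012]
240 218 [0.4589 0.1426 0.1032]
241 261 [0.3585 0.1577 0.009 ]
230 190 [0.5354 0.1581 0.0942]
220 195 [0.5255 0.1848 0.0971]
307 201 [ 0.4755 -0.0281  0.1104]
260 190 [0.5259 0.0821 0.0868]
290 180 [ 0.5448 -0.001   0.0701]
```

View pics/tcrop.png

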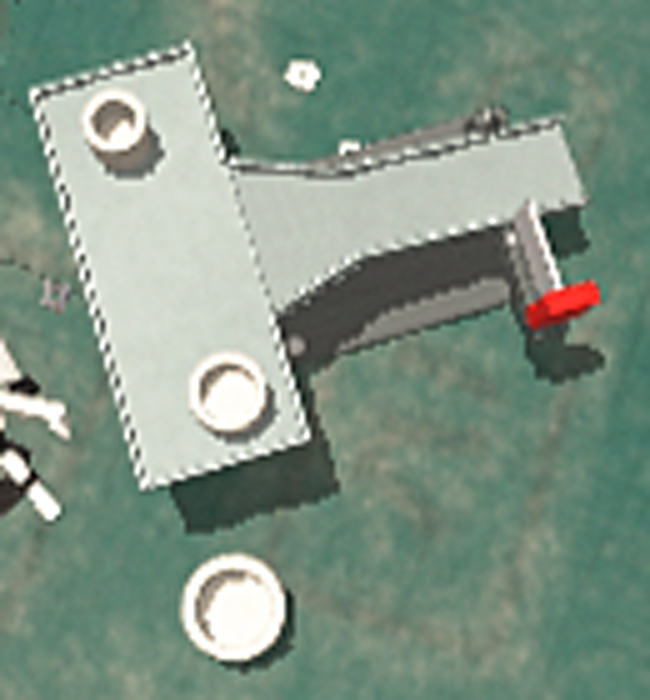

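View pics/scrop.png

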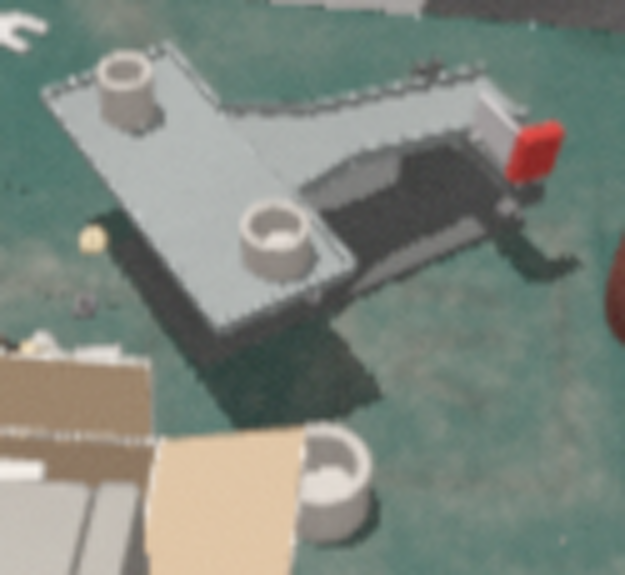

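```bash
cat >> h.py <<'E'
def fit(P,Q):
    # world xy P = R(yaw) Q + t
    P=np.array(P);Q=np.array(Q);p=P.mean(0);q=Q.mean(0);H=(Q-q).T@(P-p)
    a=np.arctan2(H[0,1]-H[1,0],H[0,0]+H[1,1]);R=np.array([[np.cos(a),-np.sin(a)],[np.sin(a),np.cos(a)]])
    return a,p-R@q,R,(P-p)-(Q-q)@R.T
E
python3 - <<'E'
from h import *
t=load('top0');s=load('side0')
def cc(x,y,ox,oy):return ox+(x+.5)/5-.5,oy+(y+.5)/5-.5
Q=[(.105,.13),(.105,.045),(-.105,.13),(-.105,.045)]
P=[onz(t,*cc(x,y,195,140),.101)[:2] for x,y in[(33,92),(190,43),(148,488),(308,438)]]
a,o,R,r=fit(P,Q);print('top',a,o,np.round(r,4).tolist())
Ps=[onz(s,*cc(x,y,185,150),.101)[:2] for x,y in[(42,92),(170,40),(218,330),(355,262)]]
a2,o2,R2,r2=fit(Ps,Q);print('side',a2,o2,np.round(r2,4).tolist())
# cloud: deck extents
for n,c in(('top',t),('side',s)):
    v,u=np.mgrid[0:384,0:512];K=c["camera_matrix"];z=c["range_z"]
    q=np.stack([(u-K[0,2])/K[0,0]*z,-(v-K[1,2])/K[1,1]*z,-z],-1)
    T=c["world_to_cam"];W=(q-T[:3,3])@T[:3,:3]
    L=(W[...,:2]-o)@R
    m=(abs(L[...,0])<.04)&(L[...,1]>.055)&(L[...,1]<.12)&(W[...,2]>.05);print(n,'deck z',np.median(W[...,2][m]))
    for nm,cx in(('near',-.072),('far',.072)):
        m=(abs(L[...,0]-cx)<.03)&(L[...,1]>.05)&(L[...,1]<.125)&(W[...,2]>.108)
        print(nm,m.sum(),L[m].min(0),L[m].max(0),W[...,2][m].max(), np.percentile(W[...,2][m],[50,90]))
    hsv=cv2.cvtColor(c["img"],cv2.COLOR_BGR2HSV);m=((hsv[...,0]<8)|(hsv[...,0]>172))&(hsv[...,1]>150)&(abs(L[...,0]+.09)<.08)&(abs(L[...,1]+.09)<.06)&(W[...,2]>.04)
    ys,xs=np.nonzero(m);print('tab',m.sum(),xs.min(),xs.max(),ys.min(),ys.max());print(L[m].min(0),L[m].max(0),L[m].mean(0),W[m][:,2].min(),W[m][:,2].max())
E
```

```text
top 0.14943342654857208 [0.54320013 0.07612281] [[0.0012, -0.0001], [0.003, 0.0002], [-0.0022, -0.0014], [-0.002, 0.0012]]
side 0.1460431029586245 [0.5431472  0.07786268] [[0.0017, 0.001], [0.0053, -0.0016], [-0.0059, 0.0016], [-0.0011, -0.0011]]
top deck z 0.09520165397737428
near 108 [-0.09521299  0.06003417] [-0.05820429  0.09680835] 0.124634263686651 [0.12063812 0.12289409]
far 117 [0.05264316 0.07801846] [0.08414147 0.1086958 ] 0.13279178137446465 [0.12787094 0.13071518]
tab 81 300 314 197 205
[-0.08558338 -0.11390538] [-0.07166844 -0.07982193] [-0.08008559 -0.09443149] 0.07377446687378786 0.11257591791048605
side deck z 0.09552871175432964
near 125 [-0.09675753  0.06231089] [-0.05862158  0.09995934] 0.12445008088391979 [0.11854502 0.12230807]
far 119 [0.050075   0.08192463] [0.08329685 0.11286916] 0.13259178123092316 [0.12290327 0.12999078]
tab 74 287 296 175 185
[-0.08762315 -0.1098265 ] [-0.07678878 -0.0788536 ] [-0.08357587 -0.09229285] 0.08021298919902074 0.1123081713915994
```

The candidates in the top view are:
- **(240,218), near deck end:** about 38 mm wide and 26 mm high, so this is the short cup.
- **(219,166), far deck end:** about 32 mm wide and 34–37 mm high, so this is the tall cup.
- **(241,261), on the bench:** the larger look-alike.

The enlarged crops confirm this, and the red tab is at (307,201). I'll draw the arm in first, then approach the tab.

```bash
cat > st.py <<'E'
from plant import manip
import numpy as np
from scipy.spatial.transform import Rotation as Ro
a=0.148;o=np.array([.5432,.077]);R=np.array([[np.cos(a),-np.sin(a)],[np.sin(a),np.cos(a)]])
s=manip.state();p=s["tool_pos"];q=s["tcp_rot"];M=Ro.from_quat([q[1],q[2],q[3],q[0]]).as_matrix()
S=np.eye(3);S[:2,:2]=R
print('t',round(s["time"],2),'stand xyz mm',np.round(np.r_[R.T@(p[:2]-o),p[2]]*1000,1),'F(stand)',np.round(S.T@s["wrist_force"],1),'gap',round(s["finger_gap"]*1e3,1),'yaw_err',round(np.arctan2(M[1,0],M[0,0])-a,3))
print('axes in stand',np.round(S.T@M,3).tolist())
E
python3 -m jog '[{"slide":[0,-1,0],"rotation":[0,0,0.66],"hand":1},{"slide":[0,-1,0],"rotation":[0,0,0.66],"hand":1},{"slide":[0,-1,0],"rotation":[0,0,0],"hand":1},{"slide":[0,-1,0],"rotation":[0,0,0],"hand":1},{"slide":[0,-1,0],"rotation":[0,0,0],"hand":1}]'; python3 st.py
```

```text
time: 0.6
tool_pos: [0.1691, -0.4967, 0.1969]
tcp_rot: [-0.001, 0.997, 0.074, -0.0]
wrist_force: [-0.4, -0.2, 0.5]
finger_gap: 0.0121
t 0.6 stand xyz mm [-454.6 -512.3  196.9] F(stand) [-0.4 -0.1  0.5] gap 12.1 yaw_err 0.0
axes in stand [[1.0, 0.0, -0.0], [0.0, -1.0, 0.001], [-0.0, -0.001, -1.0]]
```

```bash
python3 -m jog '[{"slide":[0.5,-1,0],"rotation":[0,0,0],"hand":1},{"slide":[0.5,-1,0],"rotation":[0,0,0],"hand":1},{"slide":[0.5,-1,0],"rotation":[0,0,0],"hand":1},{"slide":[0.5,-1,0],"rotation":[0,0,0],"hand":1},{"slide":[0.5,-1,0],"rotation":[0,0,0],"hand":1}]' >/dev/null; python3 -m jog '[{"slide":[0.7,-1,0],"rotation":[0,0,0],"hand":1},{"slide":[0.8,-1,0],"rotation":[0,0,0],"hand":1},{"slide":[1,-1,0],"rotation":[0,0,0],"hand":1},{"slide":[1,-1,0],"rotation":[0,0,0],"hand":1},{"slide":[1,-1,0],"rotation":[0,0,0],"hand":1}]' >/dev/null; python3 st.py
python3 -m jog '[{"slide":[1,-1,0],"rotation":[0,0,0],"hand":1},{"slide":[1,-1,0],"rotation":[0,0,0],"hand":1},{"slide":[1,-1,0],"rotation":[0,0,0],"hand":1},{"slide":[1,-1,0],"rotation":[0,0,0],"hand":1},{"slide":[1,-1,0],"rotation":[0,0,0],"hand":1}]' >/dev/null; python3 st.py
```

```text
t 1.6 stand xyz mm [-314.1 -312.3  197.2] F(stand) [ 0.3 -0.3 -0.1] gap 0.2 yaw_err -0.0
axes in stand [[1.0, -0.0, -0.0], [-0.0, -1.0, 0.0], [-0.0, -0.0, -1.0]]
t 2.1 stand xyz mm [-214.2 -212.3  197.3] F(stand) [ 0.  -0.4 -0.8] gap -0.4 yaw_err 0.0
axes in stand [[1.0, 0.0, -0.0], [0.0, -1.0, 0.0], [-0.0, -0.0, -1.0]]
```

```bash
python3 -m jog '[{"slide":[0.7,-1,0],"rotation":[0,0,0],"hand":1},{"slide":[0.7,-1,0.2],"rotation":[0,0,0],"hand":1},{"slide":[0.7,-1,0.4],"rotation":[0,0,0],"hand":1},{"slide":[0.7,-1,0.5],"rotation":[0,0,0],"hand":1},{"slide":[0.7,-1,0.7],"rotation":[0,0,0],"hand":1}]' >/dev/null; 
python3 -m jog '[{"slide":[0.7,-0.8,0.9],"rotation":[0,0,0],"hand":1},{"slide":[0,0,1],"rotation":[0,0,0],"hand":1},{"slide":[0,0,1],"rotation":[0,0,0],"hand":1},{"slide":[0,0,0.8],"rotation":[0,0,0],"hand":1},{"slide":[0,0,0],"rotation":[0,0,0],"hand":1}]' >/dev/null; python3 st.py; python3 - <<'E'
from plant import camera
import cv2,numpy as np
o=[]
for n,(a,b,c,d) in {"top":(140,280,195,355),"side":(120,260,185,345)}.items():
    o.append(cv2.resize(camera(n)["img"][a:b,c:d],None,fx=2.5,fy=2.5,interpolation=cv2.INTER_CUBIC))
cv2.imwrite("pics/a1.png",np.hstack(o))
E
```

```text
t 3.1 stand xyz mm [-133.1  -96.2   84.9] F(stand) [-1.   0.6  0.6] gap 0.0 yaw_err 0.001
axes in stand [[1.0, 0.001, -0.005], [0.001, -1.0, 0.002], [-0.005, -0.002, -1.0]]
```

View pics/a1.png

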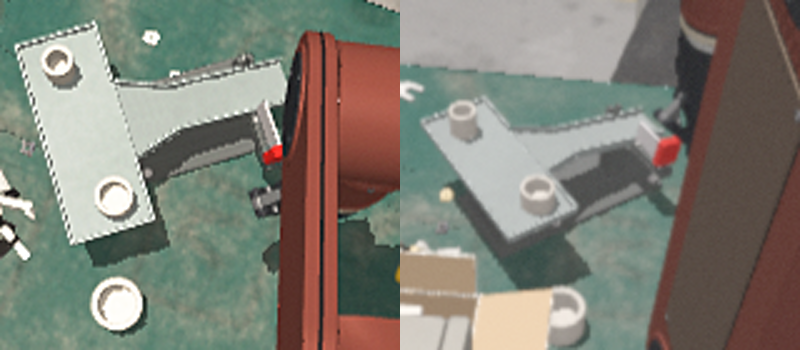

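```bash
python3 -m jog '[{"slide":[0.5,0,0],"rotation":[0,0,0],"hand":1},{"slide":[0.5,0,0],"rotation":[0,0,0],"hand":1},{"slide":[0.5,0,0],"rotation":[0,0,0],"hand":1},{"slide":[0.4,0,0],"rotation":[0,0,0],"hand":1},{"slide":[0.2,0,0],"rotation":[0,0,0],"hand":1}]' >/dev/null;python3 st.py;  
python3 -m jog '[{"slide":[0.3,0,0],"rotation":[0,0,0],"hand":1},{"slide":[0.3,0,0],"rotation":[0,0,0],"hand":1},{"slide":[0.2,0,0],"rotation":[0,0,0],"hand":1},{"slide":[0.2,0,0],"rotation":[0,0,0],"hand":1},{"slide":[0.0,0,0],"rotation":[0,0,0],"hand":1}]' >/dev/null; python3 st.py
```

```text
t 3.7 stand xyz mm [-87.6 -97.4  87.7] F(stand) [-0.8 -0.2 -0.9] gap -0.1 yaw_err 0.001
axes in stand [[1.0, 0.001, 0.0], [0.001, -1.0, -0.0], [0.0, 0.0, -1.0]]
t 4.2 stand xyz mm [-68.3 -97.4  87.6] F(stand) [-0.3  0.8  0.5] gap -0.1 yaw_err 0.0
axes in stand [[1.0, 0.0, 0.0], [0.0, -1.0, -0.0], [0.0, 0.0, -1.0]]
```

```bash
python3 -m jog '[{"slide":[0.2,0,0],"rotation":[0,0,0],"hand":1},{"slide":[0.15,0,0],"rotation":[0,0,0],"hand":1}]';python3 st.py; python3 - <<'E'
from plant import camera
import cv2,numpy as np
o=[]
for n,(a,b,c,d) in {"top":(140,280,195,355),"side":(120,260,185,345)}.items():
    o.append(cv2.resize(camera(n)["img"][a:b,c:d],None,fx=2.5,fy=2.5,interpolation=cv2.INTER_CUBIC))
cv2.imwrite("pics/a2.png",np.hstack(o))
E
```

```text
time: 4.4
tool_pos: [0.4967, -0.0284, 0.0875]
tcp_rot: [0.0, 0.997, 0.074, 0.0]
wrist_force: [0.6, -0.2, 0.2]
finger_gap: 0.0
t 4.4 stand xyz mm [-61.5 -97.4  87.5] F(stand) [ 0.6 -0.3  0.2] gap 0.0 yaw_err 0.0
axes in stand [[1.0, 0.0, 0.0], [0.0, -1.0, -0.0], [0.0, 0.0, -1.0]]
```

View pics/a2.png

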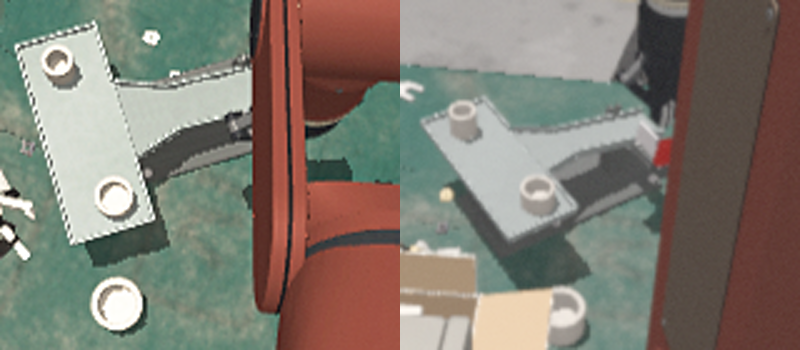

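```bash
python3 - <<'E'
from h import *
from plant import camera,manip
p=manip.state()["tool_pos"];print(p)
for n,(a,c) in {"top":(140,195),"side":(120,185)}.items():
    d=camera(n);np.savez(n+"1.npz",**d)
    for dz in(0,.02,.07):
        q=proj(d,p+[0,0,dz]);print(n,dz,q,(q-[c,a])*2.5)
    S=load(n+"0");hsv=cv2.cvtColor(d["img"],cv2.COLOR_BGR2HSV)
    m=((hsv[...,0]<8)|(hsv[...,0]>172))&(hsv[...,1]>200)&(hsv[...,2]>150);ys,xs=np.nonzero(m);k=(xs>270)&(xs<330)&(ys>150)&(ys<215);print(k.sum(),xs[k].min() if k.any() else 0,xs[k].max() if k.any() else 0,ys[k].min() if k.any() else 0,ys[k].max()if k.any() else 0)
d=camera("side");cv2.imwrite("pics/a3.png",cv2.resize(d["img"][130:220,240:320],None,fx=6,fy=6,interpolation=cv2.INTER_CUBIC))
E
```

```text
[ 0.49688488 -0.02838014  0.08760446]
top 0 [304.34540718 194.65452297] [273.36351796 136.63630742]
top 0.02 [305.41110313 192.94683364] [276.02775783 132.36708409]
top 0.07 [308.28678673 188.3387893 ] [283.21696682 120.84697324]
0 0 0 0 0
side 0 [287.98211107 177.5578734 ] [257.45527769 143.89468349]
side 0.02 [288.55664359 172.61182493] [258.89160897 131.52956233]
side 0.07 [290.05959016 159.67322459] [262.6489754   99.18306148]
0 0 0 0 0
```

View pics/a3.png

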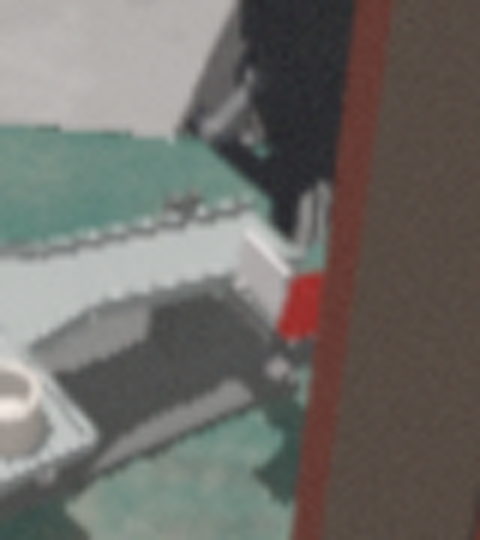

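```bash
python3 - <<'E'
from h import *
d=load('side1')
a=0.148;o=np.array([.5432,.077]);R=np.array([[np.cos(a),-np.sin(a)],[np.sin(a),np.cos(a)]])
d0=load('side0')
for u,v in [(292,162),(292,166),(290,166),(293,168),(291,170),(289,168),(286,172),(284,172),(291,179),(290,182),(288,180),(292,177),(289,185)]:
    P=dep(d,u,v);P0=dep(d0,u,v);print(u,v,d["img"][v,u],np.round(np.r_[R.T@(P[:2]-o),P[2]]*1e3,1),'before',np.round(np.r_[R.T@(P0[:2]-o),P0[2]]*1e3,1))
E
```

```text
292 162 [93 94 95] [-75.4 -93.6 161.1] before [ 6.670e+01 -2.154e+02  2.000e-01]
292 166 [96 97 98] [-74.9 -95.8 144.7] before [ 5.010e+01 -2.033e+02 -1.000e-01]
290 166 [123 124 126] [-72.4 -90.6 145.1] before [  53.3 -197.2    0.3]
293 168 [125 129 126] [ -74.5 -100.8  134.4] before [ 3.990e+01 -2.001e+02  1.000e-01]
291 170 [114 116 112] [-75.2 -93.7 130.5] before [  34.4 -187.6    1.2]
289 168 [96 99 98] [-71.7 -88.4 137.9] before [  44.8 -186.6    2.6]
286 172 [179 181 180] [ -11.5 -128.7   55.9] before [ -13.6 -127.1   58.4]
284 172 [204 204 209] [-41.9 -95.9  95.4] before [-42.1 -95.7  95.7]
291 179 [ 44  48 154] [-84.5 -89.8 104.4] before [-85.3 -89.1 105.3]
290 182 [ 47  49 153] [-83.5 -88.3  92.2] before [-87.6 -84.8  97.3]
288 180 [ 56  59 151] [-79.3 -83.3  99.3] before [-79.4 -83.3  99.3]
292 177 [ 53  56 156] [-83.6 -93.4 109.9] before [-83.5 -93.5 109.7]
289 185 [ 56  58 150] [-85.1 -84.5  83.1] before [-84.6 -84.9  82.5]
```

```bash
python3 - <<'E'
from h import *
d=load('side1')
a=0.148;o=np.array([.5432,.077]);R=np.array([[np.cos(a),-np.sin(a)],[np.sin(a),np.cos(a)]])
for v in range(164,182,1):
    print(v,[ (d["img"][v,u].tolist(),np.round(np.r_[R.T@(dep(d,u,v)[:2]-o),dep(d,u,v)[2]]*1e3).astype(int).tolist()) for u in (289,291,293)])
from plant import manip
print(manip.state()["joints"],manip.state()["finger_gap"])
E
```

```text
164 [([73, 70, 72], [-70, -88, 153]), ([131, 134, 135], [-73, -93, 152]), ([122, 124, 125], [-72, -101, 147])]
165 [([75, 73, 75], [-68, -90, 146]), ([130, 133, 133], [-74, -92, 150]), ([123, 124, 127], [-76, -98, 148])]
166 [([78, 77, 77], [-69, -90, 143]), ([127, 129, 130], [-73, -94, 144]), ([121, 122, 124], [-73, -101, 141])]
167 [([86, 86, 85], [-70, -89, 140]), ([119, 119, 120], [-75, -93, 142]), ([124, 127, 126], [-75, -100, 139])]
168 [([96, 99, 98], [-72, -88, 138]), ([117, 119, 121], [-74, -94, 138]), ([125, 129, 126], [-75, -101, 134])]
169 [([111, 111, 111], [-69, -91, 131]), ([114, 116, 116], [-74, -94, 133]), ([123, 126, 120], [-75, -101, 131])]
170 [([125, 128, 127], [-69, -92, 126]), ([114, 116, 112], [-75, -94, 130]), ([122, 128, 114], [-73, -103, 124])]
171 [([150, 153, 150], [-72, -89, 126]), ([128, 133, 119], [31, -185, 0]), ([125, 134, 108], [28, -191, 0])]
172 [([156, 157, 153], [-24, -131, 65]), ([131, 138, 116], [26, -182, 1]), ([125, 134, 108], [25, -189, -1])]
173 [([121, 123, 119], [-27, -128, 65]), ([128, 137, 115], [23, -180, 0]), ([125, 133, 109], [19, -
[... 292 characters left out ...]
, 111]), ([53, 56, 137], [-80, -99, 108])]
177 [([55, 56, 154], [-78, -87, 109]), ([49, 51, 159], [-82, -91, 109]), ([51, 54, 132], [-85, -96, 109])]
178 [([47, 46, 152], [-82, -84, 109]), ([47, 48, 157], [-86, -88, 110]), ([49, 54, 125], [-409, 187, 508])]
179 [([43, 45, 151], [-84, -83, 108]), ([44, 48, 154], [-85, -90, 104]), ([50, 53, 123], [-409, 187, 506])]
180 [([45, 50, 154], [-83, -84, 102]), ([44, 46, 153], [-84, -90, 100]), ([52, 58, 121], [-410, 187, 504])]
181 [([42, 45, 154], [-84, -83, 99]), ([46, 48, 152], [-86, -89, 98]), ([52, 58, 117], [-410, 188, 503])]
[-2.15820607e-01  2.47114843e-02  1.95822614e+00 -2.79271685e-05
  1.15883327e+00  1.20653164e+00] 0.0004582334144720132
```

The tab hasn't moved. In the side view the fingertip ends at about z 125 mm, while the reading says 88 mm, so it passed over the tab. I'll raise the tool and check the reading against the cameras.

```bash
python3 -m jog '[{"slide":[0,0,-1],"rotation":[0,0,0],"hand":1},{"slide":[0,0,-1],"rotation":[0,0,0],"hand":1},{"slide":[0,-1,-1],"rotation":[0,0,0],"hand":1},{"slide":[0,-1,0],"rotation":[0,0,0],"hand":1},{"slide":[0,-1,0],"rotation":[0,0,0],"hand":1}]'; python3 st.py; python3 - <<'E'
from h import *
from plant import camera,manip
p=manip.state()["tool_pos"]
o=[]
for n,(a,c) in {"top":(90,200),"side":(50,200)}.items():
    d=camera(n);np.savez(n+"2.npz",**d)
    q=proj(d,p);print(n,q,(q-[c,a])*2.5)
    o.append(cv2.resize(d["img"][a:a+170,c:c+160],None,fx=2.5,fy=2.5,interpolation=cv2.INTER_CUBIC))
cv2.imwrite("pics/a4.png",np.hstack(o))
E
```

```text
time: 5.15
tool_pos: [0.4881, 0.0314, 0.1486]
tcp_rot: [0.0, 0.997, 0.074, 0.001]
wrist_force: [0.7, 0.2, 0.2]
finger_gap: -0.0001
t 5.15 stand xyz mm [-61.2 -37.  148.6] F(stand) [0.8 0.1 0.2] gap -0.1 yaw_err -0.0
axes in stand [[1.0, -0.0, 0.002], [-0.0, -1.0, -0.001], [0.002, 0.001, -1.0]]
top [283.7581993  196.33559382] [209.39549826 265.83898456]
side [272.26756049 169.32159989] [180.66890122 298.30399973]
```

View pics/a4.png

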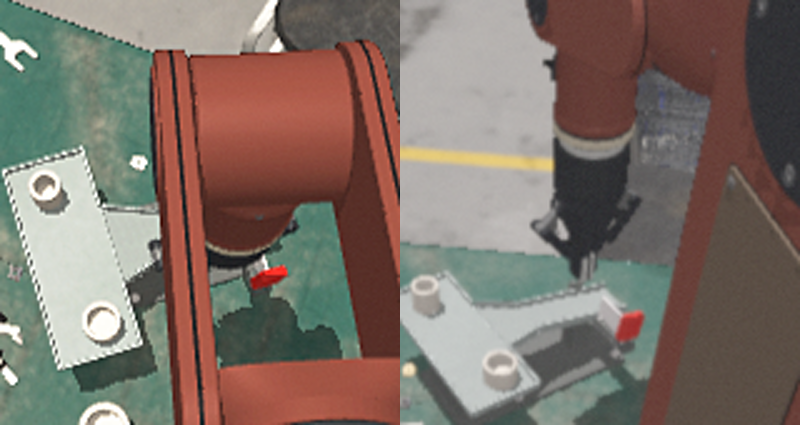

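```bash
python3 - <<'E'
from h import *
d=load('side2')
a=0.148;o=np.array([.5432,.077]);R=np.array([[np.cos(a),-np.sin(a)],[np.sin(a),np.cos(a)]])
for v in range(146,168,1):
    r=[]
    for u in range(266,284):
        P=dep(d,u,v)
        if P[2]>.13: r.append(np.r_[u,R.T@(P[:2]-o)*1e3,P[2]*1e3])
    if r: r=np.array(r);print(v,len(r),np.round(r.min(0)).astype(int),np.round(r.max(0)).astype(int))
cv2.imwrite('pics/a5.png',cv2.resize(d["img"][110:180,240:310],None,fx=8,fy=8,interpolation=cv2.INTER_CUBIC))
E
```

```text
146 18 [266 -82 -56 230] [283 -54 -16 252]
147 17 [266 -80 -58 227] [283 -60 -12 248]
148 15 [266 -75 -47 231] [280 -64  -2 249]
149 15 [266 -76 -47 227] [280 -70  -3 244]
150 14 [266 -77 -43 226] [279 -70  -3 242]
151 13 [266 -77 -41 220] [278 -69  -2 239]
152 13 [266 -78 -44 216] [278 -69  -1 237]
153 13 [266 -77 -44 213] [278 -64  -3 232]
154 11 [268 -75 -46 206] [278 -59 -21 218]
155 11 [268 -74 -45 204] [278 -60 -20 213]
156 12 [267 -76 -45 200] [278 -55 -19 212]
157 12 [267 -76 -47 196] [278 -56 -19 209]
158 11 [267 -76 -43 194] [277 -56 -20 206]
159 10 [268 -74 -44 190] [277 -60 -20 201]
160 8 [269 -75 -38 192] [276 -65 -20 198]
161 7 [270 -75 -39 187] [276 -69 -20 194]
162 6 [ 269 -696  -34  184] [275 -67 439 864]
163 2 [272 -72 -29 182] [273 -70 -28 184]
```

View pics/a5.png

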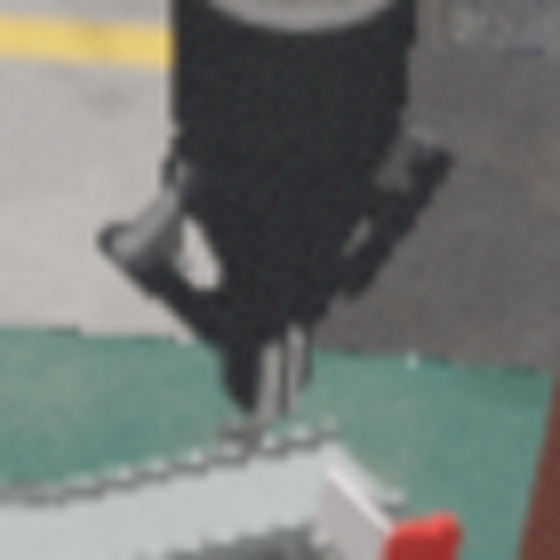

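```bash
python3 - <<'E'
from h import *
d=load('side2')
a=0.148;o=np.array([.5432,.077]);R=np.array([[np.cos(a),-np.sin(a)],[np.sin(a),np.cos(a)]])
for x in(-72,-61):
  for y in(-37,-30):
    for z in(180,184,190): print(x,y,z,np.round(proj(d,np.r_[R@(np.array([x,y])/1e3)+o,z/1e3]),1))
for u in range(271,279):
    P=dep(d,u,160);print(u,np.round(R.T@(P[:2]-o)*1e3),round(P[2]*1e3),d["img"][160,u])
E
```

```text
-72 -37 180 [275.1 163. ]
-72 -37 184 [275.2 161.9]
-72 -37 190 [275.3 160.3]
-72 -30 180 [273.  163.9]
-72 -30 184 [273.1 162.8]
-72 -30 190 [273.2 161.1]
-61 -37 180 [272.8 160.8]
-61 -37 184 [272.9 159.7]
-61 -37 190 [273. 158.]
-61 -30 180 [270.7 161.6]
-61 -30 184 [270.8 160.5]
-61 -30 190 [270.9 158.8]
271 [-70. -24.] 195 [65 63 61]
272 [-71. -26.] 195 [109 111 110]
273 [-75. -27.] 198 [134 136 136]
274 [-75. -30.] 196 [121 122 124]
275 [-73. -35.] 193 [93 95 96]
276 [-73. -38.] 192 [131 133 132]
277 [ 102. -176.] 1 [136 144 128]
278 [  98. -178.] 2 [135 144 119]
```

The horizontal position agrees, but the real tips sit about 34 mm above the reported TCP. I'll correct for that using the camera: a tip at z 90 means a reported z of about 56.

```bash
python3 -m jog '[{"slide":[-1,0,0],"rotation":[0,0,0],"hand":1},{"slide":[-1,0.5,0],"rotation":[0,0,0],"hand":1},{"slide":[-1,1,0],"rotation":[0,0,0],"hand":1},{"slide":[-0.4,1,0],"rotation":[0,0,0],"hand":1},{"slide":[0,0.5,1],"rotation":[0,0,0],"hand":1}]' >/dev/null;  python3 -m jog '[{"slide":[0,0,1],"rotation":[0,0,0],"hand":1},{"slide":[0,0,1],"rotation":[0,0,0],"hand":1},{"slide":[0,0,1],"rotation":[0,0,0],"hand":1},{"slide":[0,0,0.6],"rotation":[0,0,0],"hand":1},{"slide":[0,0,0],"rotation":[0,0,0],"hand":1}]' >/dev/null; python3 st.py; python3 - <<'E'
from h import *
from plant import camera
o=[]
for n,(a,c) in {"top":(140,220),"side":(120,220)}.items():
    d=camera(n)
    o.append(cv2.resize(d["img"][a:a+100,c:c+100],None,fx=4,fy=4,interpolation=cv2.INTER_CUBIC))
cv2.imwrite("pics/a6.png",np.hstack(o))
E
```

```text
t 6.25 stand xyz mm [-131.4  -97.1   53.8] F(stand) [-1.4  0.5  0.8] gap 0.1 yaw_err 0.0
axes in stand [[1.0, 0.0, -0.004], [0.0, -1.0, 0.001], [-0.004, -0.001, -1.0]]
```

View pics/a6.png

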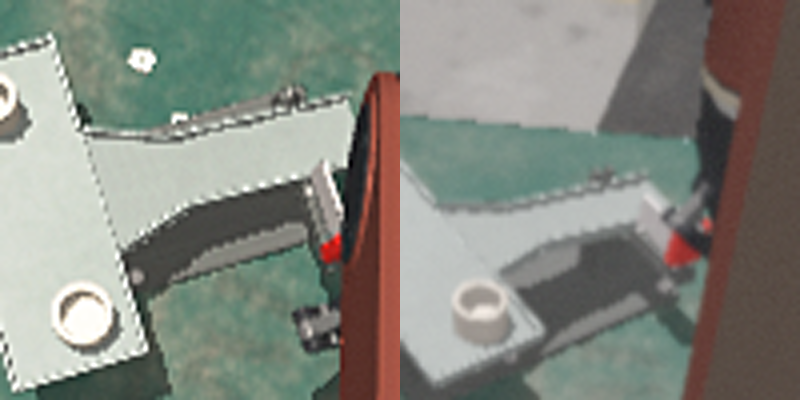

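```bash
python3 -m jog '[{"slide":[0.4,0,0],"rotation":[0,0,0],"hand":1},{"slide":[0.4,0,0],"rotation":[0,0,0],"hand":1},{"slide":[0.4,0,0],"rotation":[0,0,0],"hand":1},{"slide":[0.4,0,0],"rotation":[0,0,0],"hand":1}]' >/dev/null;python3 st.py;python3 -m jog '[{"slide":[0.3,0,0],"rotation":[0,0,0],"hand":1},{"slide":[0.3,0,0],"rotation":[0,0,0],"hand":1}]' ;python3 -m jog '[{"slide":[0.3,0,0],"rotation":[0,0,0],"hand":1},{"slide":[0.2,0,0],"rotation":[0,0,0],"hand":1}]';python3 st.py
```

```text
t 6.75 stand xyz mm [-96.4 -97.5  56. ] F(stand) [-0.9  0.4  0.9] gap -0.3 yaw_err 0.001
axes in stand [[1.0, 0.001, 0.001], [0.001, -1.0, -0.0], [0.001, 0.0, -1.0]]
time: 6.95
tool_pos: [0.473, -0.0318, 0.0554]
tcp_rot: [-0.0, 0.997, 0.074, -0.0]
wrist_force: [-1.2, -0.7, 0.5]
finger_gap: -0.0004
time: 7.15
tool_pos: [0.4829, -0.0303, 0.0553]
tcp_rot: [-0.0, 0.997, 0.074, -0.0]
wrist_force: [-1.4, -1.3, 0.9]
finger_gap: 0.0002
t 7.15 stand xyz mm [-75.5 -97.3  55.3] F(stand) [-1.6 -1.1  0.9] gap 0.2 yaw_err 0.001
axes in stand [[1.0, 0.001, -0.001], [0.001, -1.0, 0.0], [-0.001, -0.0, -1.0]]
```

Contact force is about −1.6 N, which matches the blade's friction. I'll keep going to the end stop.

```bash
python3 -m jog '[{"slide":[0.2,0,0],"rotation":[0,0,0],"hand":1},{"slide":[0.2,0,0],"rotation":[0,0,0],"hand":1}]'>/dev/null;python3 st.py;python3 -m jog '[{"slide":[0.15,0,0],"rotation":[0,0,0],"hand":1},{"slide":[0.15,0,0],"rotation":[0,0,0],"hand":1}]' >/dev/null;python3 st.py;python3 - <<'E'
from h import *
from plant import camera
o=[]
for n,(a,c) in {"top":(140,220),"side":(120,220)}.items():
    d=camera(n)
    o.append(cv2.resize(d["img"][a:a+100,c:c+100],None,fx=4,fy=4,interpolation=cv2.INTER_CUBIC))
cv2.imwrite("pics/a7.png",np.hstack(o))
E
```

```text
t 7.35 stand xyz mm [-67.7 -97.3  55.3] F(stand) [-3.1  0.6 -0. ] gap 0.2 yaw_err 0.0
axes in stand [[1.0, 0.0, -0.0], [0.0, -1.0, 0.0], [-0.0, -0.0, -1.0]]
t 7.55 stand xyz mm [-61.7 -97.3  55.3] F(stand) [-1.8 -0.1 -0.8] gap -0.1 yaw_err 0.0
axes in stand [[1.0, 0.0, -0.0], [0.0, -1.0, 0.0], [-0.0, -0.0, -1.0]]
```

View pics/a7.png

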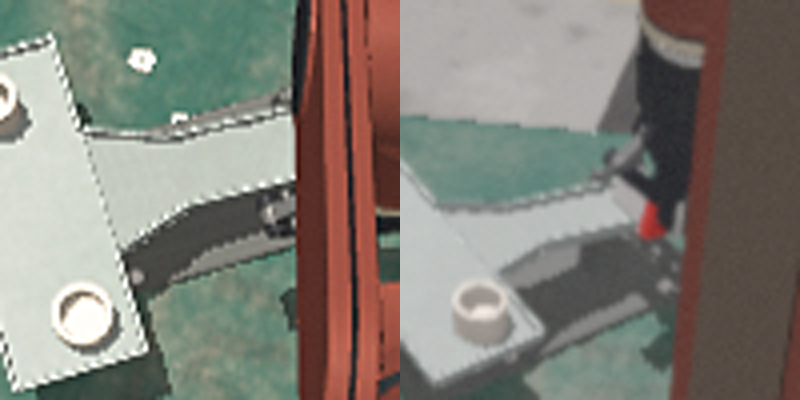

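```bash
for i in 1 2; do python3 -m jog '[{"slide":[0.12,0,0],"rotation":[0,0,0],"hand":1}]'>/dev/null;python3 st.py|head -1;done; python3 -m jog '[{"slide":[0.1,0,0],"rotation":[0,0,0],"hand":1}]'>/dev/null;python3 st.py|head -1
```

```text
t 7.75 stand xyz mm [-59.4 -97.4  55.5] F(stand) [-1.6  0.   0.8] gap -0.1 yaw_err 0.0
t 7.85 stand xyz mm [-56.9 -97.3  55.5] F(stand) [-1.3  0.5  0. ] gap 0.1 yaw_err 0.0
t 7.95 stand xyz mm [-54.8 -97.3  55.5] F(stand) [-2.2 -0.2  0.9] gap 0.1 yaw_err 0.0
```

```bash
python3 -m jog '[{"slide":[0.1,0,0],"rotation":[0,0,0],"hand":1}]'>/dev/null;python3 st.py|head -1; python3 -m jog '[{"slide":[0.1,0,0],"rotation":[0,0,0],"hand":1}]'>/dev/null;python3 st.py|head -1
```

```text
t 8.05 stand xyz mm [-52.8 -97.3  55.5] F(stand) [-1.9 -1.2  0.5] gap 0.1 yaw_err 0.0
t 8.15 stand xyz mm [-50.8 -97.4  55.5] F(stand) [-4.9 -0.4  1.9] gap -0.1 yaw_err 0.0
```

```bash
python3 -m jog '[{"slide":[0.05,0,0],"rotation":[0,0,0],"hand":1}]'>/dev/null;python3 st.py|head -1; python3 -m jog '[{"slide":[0.05,0,0],"rotation":[0,0,0],"hand":1}]'>/dev/null;python3 st.py|head -1;python3 -m jog '[{"slide":[0.05,0,0],"rotation":[0,0,0],"hand":1}]'>/dev/null;python3 st.py|head -1
```

```text
t 8.25 stand xyz mm [-50.9 -97.3  55.3] F(stand) [-8.1 -0.2  4.6] gap -0.2 yaw_err 0.001
t 8.35 stand xyz mm [-50.9 -97.3  55.2] F(stand) [-11.9  -0.2   7.9] gap 0.1 yaw_err 0.001
t 8.45 stand xyz mm [-51.  -97.2  55. ] F(stand) [-15.3  -0.6   9.1] gap -0.1 yaw_err 0.001
```

End stop reached: travel has stopped and the force is rising. Next I back off, lift and inspect.

```bash
python3 -m jog '[{"slide":[-0.5,0,0],"rotation":[0,0,0],"hand":1},{"slide":[-1,0,0],"rotation":[0,0,0],"hand":1},{"slide":[-1,0,-0.5],"rotation":[0,0,0],"hand":0.7},{"slide":[-1,0,-1],"rotation":[0,0,0],"hand":0.7},{"slide":[-1,-0.5,-1],"rotation":[0,0,0],"hand":0.7}]' >/dev/null;  python3 -m jog '[{"slide":[0,-1,-1],"rotation":[0,0,0],"hand":0.7},{"slide":[0,-1,-0.5],"rotation":[0,0,0],"hand":0.7},{"slide":[0,-1,0],"rotation":[0,0,0],"hand":0.7},{"slide":[0,-1,0],"rotation":[0,0,0],"hand":0.7},{"slide":[0,-1,0],"rotation":[0,0,0],"hand":0.7}]' >/dev/null; python3 -m jog '[{"slide":[0,-1,0],"rotation":[0,0,0],"hand":0.7},{"slide":[0,-1,0],"rotation":[0,0,0],"hand":0.7},{"slide":[0,-1,0],"rotation":[0,0,0],"hand":0.7},{"slide":[0,0,0],"rotation":[0,0,0],"hand":0.7}]' >/dev/null;python3 st.py; python3 - <<'E'
from h import *
from plant import camera
o=[]
for n,(a,c) in {"top":(130,200),"side":(100,200)}.items():
    d=camera(n);np.savez(n+"3.npz",**d)
    o.append(cv2.resize(d["img"][a:a+130,c:c+130],None,fx=3,fy=3,interpolation=cv2.INTER_CUBIC))
cv2.imwrite("pics/b1.png",np.hstack(o))
E
```

```text
t 9.85 stand xyz mm [-137.7   74.4  135.8] F(stand) [ 0.1 -0.9 -0.8] gap 12.8 yaw_err 0.003
axes in stand [[1.0, 0.003, 0.002], [0.003, -1.0, 0.001], [0.002, -0.001, -1.0]]
```

View pics/b1.png

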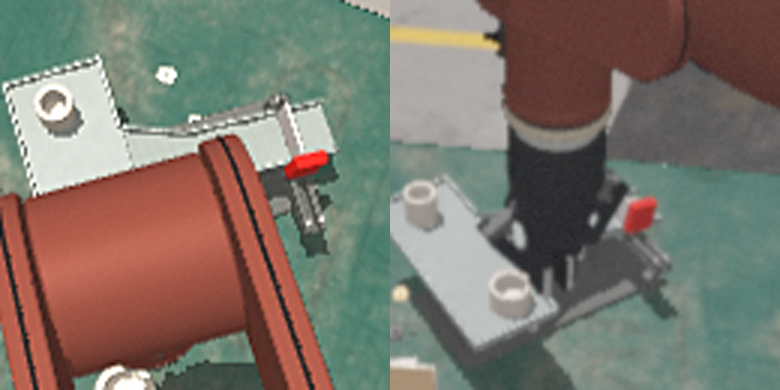

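```bash
python3 - <<'E'
from h import *
d=load('side3')
a=0.148;o=np.array([.5432,.077]);R=np.array([[np.cos(a),-np.sin(a)],[np.sin(a),np.cos(a)]])
for x,y,z in((-148.7,74.4,136),(-148.7,74.4,170),(-148.7,80.9,170),(-148.7,68,170),(-148.7,68,165)): print(np.round(proj(d,np.r_[R@(np.array([x,y])/1e3)+o,z/1e3]),1))
for v in range(184,208):
    r=[]
    for u in range(240,275):
        P=dep(d,u,v);x,y=R.T@(P[:2]-o)*1e3
        if -165<x<-115 and P[2]>.12: r.append(np.r_[u,x,y,P[2]*1e3])
    if r: r=np.array(r);print(v,len(r),np.round(r.min(0)).astype(int),np.round(r.max(0)).astype(int))
cv2.imwrite('pics/b2.png',cv2.resize(d["img"][165:225,215:285],None,fx=9,fy=9,interpolation=cv2.INTER_CUBIC))
E
```

```text
[255.2 207.4]
[255.5 198.4]
[253.3 199.3]
[257.6 197.4]
[257.5 198.8]
184 24 [ 240 -157   56  201] [ 263 -130  120  244]
185 23 [ 240 -154   59  198] [ 262 -130  120  242]
186 23 [ 240 -153   55  196] [ 262 -131  121  240]
187 22 [ 240 -153   57  188] [ 261 -128  121  237]
188 22 [ 240 -153   57  190] [ 261 -132  121  234]
189 21 [ 241 -153   56  184] [ 261 -130  118  228]
190 18 [ 243 -152   57  180] [ 261 -130  112  222]
191 18 [ 244 -151   58  179] [ 261 -132  109  217]
192 16 [ 246 -151   57  175] [ 261 -132   94  200]
193 16 [ 246 -150   56  170] [ 261 -131   94  196]
194 14 [ 246 -151   62  171] [ 260 -136   95  194]
195 13 [ 246 -150   61  172] [ 260 -134   93  189]
196 10 [ 247 -151   65  172] [ 259 -140   94  186]
197 6 [ 248 -151   82  178] [ 253 -145   94  183]
198 5 [ 249 -150   83  175] [ 253 -145   91  179]
199 2 [ 251 -150   85  174] [ 252 -149   88  175]
```

View pics/b2.png

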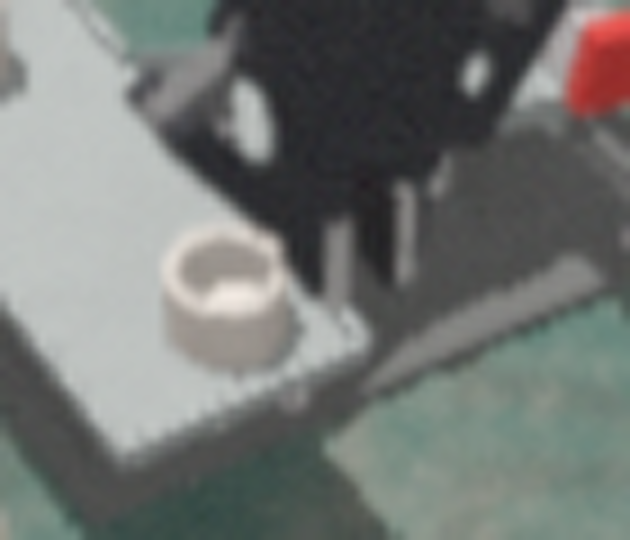

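Seen from the top camera, the blade spans the lane wall to wall. The tip offset is about 36 mm with the fingers slightly open. I'll descend behind the cup, on its −x side and above the rim.

```bash
python3 -m jog '[{"slide":[0,-0.23,0.5],"rotation":[0,0,0],"hand":0.7},{"slide":[0,0,1],"rotation":[0,0,0],"hand":0.7},{"slide":[0,0,1],"rotation":[0,0,0],"hand":0.7},{"slide":[0,0,0.6],"rotation":[0,0,0],"hand":0.7},{"slide":[0,0,0],"rotation":[0,0,0],"hand":0.7}]' >/dev/null; python3 -m jog '[{"slide":[0,0,0],"rotation":[0,0,0],"hand":0.7}]' >/dev/null; python3 st.py; cat > look.py <<'E'
import sys
from h import *
from plant import camera
o=[]
for n,(a,c) in {"top":(130,200),"side":(120,195)}.items():
    d=camera(n);np.savez(n+"L.npz",**d)
    o.append(cv2.resize(d["img"][a:a+120,c:c+130],None,fx=3,fy=3,interpolation=cv2.INTER_CUBIC))
cv2.imwrite("pics/"+sys.argv[1]+".png",np.hstack(o))
E
python3 look.py c1
```

```text
t 10.55 stand xyz mm [-138.    77.    73.5] F(stand) [ 0.6  0.4 -0.5] gap 12.8 yaw_err -0.0
axes in stand [[1.0, -0.0, -0.0], [-0.0, -1.0, -0.0], [-0.0, 0.0, -1.0]]
```

View pics/c1.png

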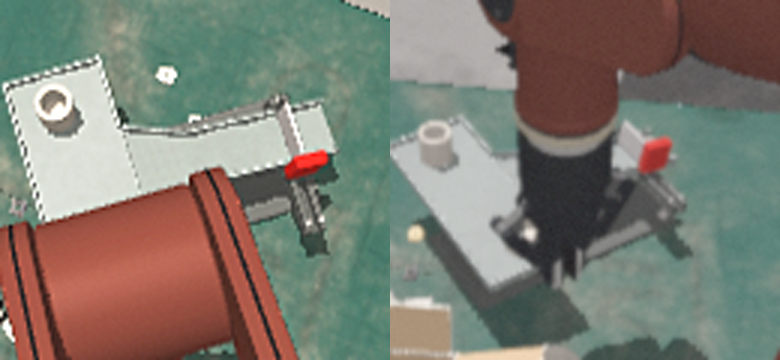

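```bash
python3 -m jog '[{"slide":[0.5,-0.1,0],"rotation":[0,0,0],"hand":0.7},{"slide":[0.5,0,0],"rotation":[0,0,0],"hand":0.7},{"slide":[0.3,0,0],"rotation":[0,0,0],"hand":0.7},{"slide":[0.2,0,0],"rotation":[0,0,0],"hand":0.7},{"slide":[0.2,0,0],"rotation":[0,0,0],"hand":0.7}]' >/dev/null;python3 -m jog '[{"slide":[0.2,0,0],"rotation":[0,0,0],"hand":0.7},{"slide":[0.2,0,0],"rotation":[0,0,0],"hand":0.7},{"slide":[0.25,0,0],"rotation":[0,0,0],"hand":0.7},{"slide":[0.25,0,0],"rotation":[0,0,0],"hand":0.7},{"slide":[0.25,0,0],"rotation":[0,0,0],"hand":0.7}]' >/dev/null; python3 st.py;python3 look.py c2
```

```text
t 11.65 stand xyz mm [-80.6  79.2  73.5] F(stand) [0.1 0.3 0.5] gap 12.7 yaw_err 0.0
axes in stand [[1.0, 0.0, -0.0], [0.0, -1.0, 0.0], [-0.0, -0.0, -1.0]]
```

View pics/c2.png

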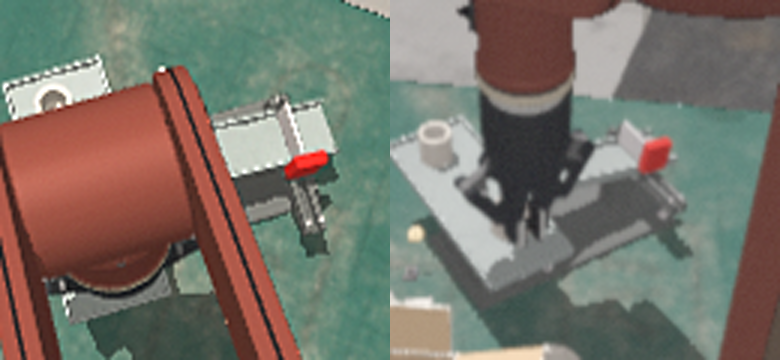

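```bash
python3 -m jog '[{"slide":[0.25,0,0],"rotation":[0,0,0],"hand":0.7},{"slide":[0.25,0,0],"rotation":[0,0,0],"hand":0.7},{"slide":[0.25,0,0],"rotation":[0,0,0],"hand":0.7},{"slide":[0.25,0,0],"rotation":[0,0,0],"hand":0.7},{"slide":[0.25,0,0],"rotation":[0,0,0],"hand":0.7}]' >/dev/null;python3 look.py c3; python3 st.py; python3 - <<'E'
from h import *
d=load('sideL')
cv2.imwrite('pics/c3z.png',cv2.resize(d["img"][150:230,205:285],None,fx=7,fy=7,interpolation=cv2.INTER_CUBIC))
E
```

```text
t 12.35 stand xyz mm [-55.2  79.2  73.7] F(stand) [-0.7 -0.2 -0.1] gap 12.6 yaw_err 0.0
axes in stand [[1.0, 0.0, 0.001], [0.0, -1.0, -0.0], [0.001, 0.0, -1.0]]
```

View pics/c3z.png

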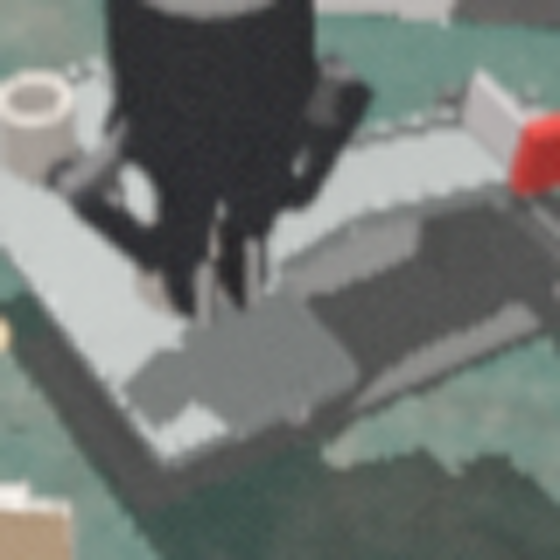

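```bash
python3 -m jog '[{"slide":[0.25,0,0],"rotation":[0,0,0],"hand":0.7},{"slide":[0.25,0,0],"rotation":[0,0,0],"hand":0.7},{"slide":[0.25,0,0],"rotation":[0,0,0],"hand":0.7},{"slide":[0.25,0,0],"rotation":[0,0,0],"hand":0.7},{"slide":[0.25,0,0],"rotation":[0,0,0],"hand":0.7}]' >/dev/null; python3 st.py; python3 -m jog '[{"slide":[-0.3,0,0],"rotation":[0,0,0],"hand":0.7},{"slide":[-1,0,0],"rotation":[0,0,0],"hand":0.7},{"slide":[-0.5,0,-1],"rotation":[0,0,0],"hand":0.7},{"slide":[0,0,-1],"rotation":[0,0,0],"hand":0.7},{"slide":[0,0,-1],"rotation":[0,0,0],"hand":0.7}]' >/dev/null; python3 st.py; python3 look.py c4;
```

```text
t 12.85 stand xyz mm [-30.6  79.3  73.5] F(stand) [-0.7 -0.2  0.5] gap 12.6 yaw_err 0.0
axes in stand [[1.0, 0.0, -0.0], [0.0, -1.0, 0.0], [-0.0, -0.0, -1.0]]
t 13.35 stand xyz mm [-68.   79.3 134. ] F(stand) [0.5 0.3 0.1] gap 13.0 yaw_err 0.001
axes in stand [[1.0, 0.001, -0.001], [0.001, -1.0, 0.0], [-0.001, -0.0, -1.0]]
```

View pics/c4.png

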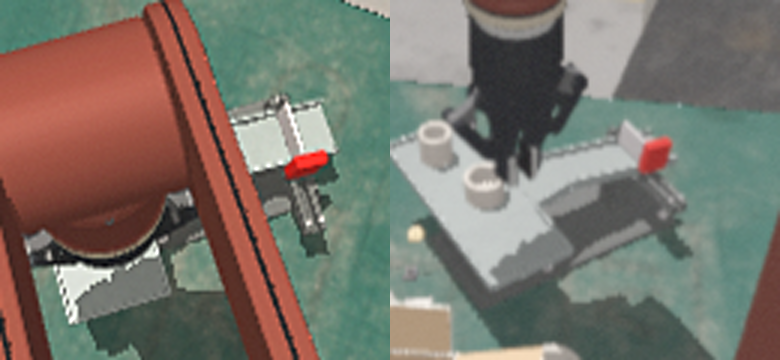

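```bash
cat > cup.py <<'E'
from h import *
import sys
a=0.148;o=np.array([.5432,.077]);R=np.array([[np.cos(a),-np.sin(a)],[np.sin(a),np.cos(a)]])
def cloud(c):
    v,u=np.mgrid[0:384,0:512];K=c["camera_matrix"];z=c["range_z"]
    q=np.stack([(u-K[0,2])/K[0,0]*z,-(v-K[1,2])/K[1,1]*z,-z],-1)
    T=c["world_to_cam"];W=(q-T[:3,3])@T[:3,:3];W=W.copy();W[...,:2]=(W[...,:2]-o)@R;return W*1e3
E
python3 - <<'E'
from cup import *
W=cloud(load('sideL'));x,y,z=W[...,0],W[...,1],W[...,2]
m=(x>-40)&(x<35)&(y>40)&(y<125)&(z>103)&(z<124);print(m.sum(),W[m].min(0),W[m].max(0))
m&=z>112;print(m.sum(),W[m].min(0),W[m].max(0))
from plant import manip;print(manip.state()["joints"])
E
```

```text
124 [-23.39294781  66.22843776 103.14748994] [ 15.49734065  99.70230678 123.00483807]
77 [-23.39294781  66.22843776 112.39879073] [ 15.49734065  99.70230678 123.00483807]
[ 1.41303076e-01 -5.93880905e-02  1.94157297e+00  2.55681953e-05
  1.25371407e+00  1.56356069e+00]
```

```bash
python3 -m jog '[{"slide":[0,0,0],"rotation":[0,0,-1],"hand":0.7},{"slide":[0,0,0],"rotation":[0,0,-1],"hand":0.7},{"slide":[0,0,0],"rotation":[0,0,-1],"hand":0.7},{"slide":[0,0,0],"rotation":[0,0,-1],"hand":0.7},{"slide":[0,0,0],"rotation":[0,0,-1],"hand":0.7}]' >/dev/null; python3 -m jog '[{"slide":[0,0,0],"rotation":[0,0,-1],"hand":0.7},{"slide":[0,0,0],"rotation":[0,0,-1],"hand":0.7},{"slide":[0,0,0],"rotation":[0,0,-1],"hand":0.7},{"slide":[0,0,0],"rotation":[0,0,-1],"hand":0.7},{"slide":[0,0,0],"rotation":[0,0,-1],"hand":0.7}]' >/dev/null;python3 -m jog '[{"slide":[0,0,0],"rotation":[0,0,-1],"hand":0.7},{"slide":[0,0,0],"rotation":[0,0,-1],"hand":0.7},{"slide":[0,0,0],"rotation":[0,0,-1],"hand":0.7},{"slide":[0,0,0],"rotation":[0,0,-0.09],"hand":0.7},{"slide":[0.5,0,0],"rotation":[0,0,0],"hand":0.7}]' >/dev/null;python3 st.py
```

```text
t 14.95 stand xyz mm [-67.5  88.9 132.8] F(stand) [ 0.3  0.4 -0.4] gap 12.5 yaw_err 1.567
axes in stand [[0.004, 1.0, -0.001], [1.0, -0.004, -0.0], [-0.0, -0.001, -1.0]]
```

```bash
python3 -m jog '[{"slide":[1,0.5,0],"rotation":[0,0,0],"hand":0.7},{"slide":[0.9,0.8,0],"rotation":[0,0,0],"hand":0.7},{"slide":[0,1,0],"rotation":[0,0,0],"hand":0.7},{"slide":[0,1,0],"rotation":[0,0,0],"hand":0.7},{"slide":[0,0,0],"rotation":[0,0,0],"hand":0.7}]' >/dev/null;python3 st.py; python3 look.py d1
```

```text
t 15.45 stand xyz mm [  0.4 128.  133.2] F(stand) [-1.4  0.7 -0.3] gap 12.7 yaw_err 1.569
axes in stand [[0.002, 1.0, 0.001], [1.0, -0.002, 0.0], [0.0, 0.001, -1.0]]
```

View pics/d1.png

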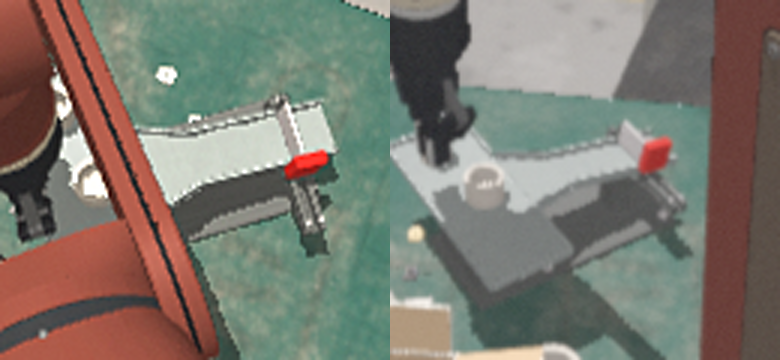

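```bash
python3 - <<'E'
from cup import *
for n in('sideL','topL'):
    W=cloud(load(n));x,y,z=W[...,0],W[...,1],W[...,2]
    m=(x>-40)&(x<35)&(y>45)&(y<105)&(z>112)&(z<124);print(n,m.sum(),W[m].min(0),W[m].max(0))
    m=(x>-60)&(x<45)&(y>105)&(y<150)&(z>155)&(z<180)
    if m.any():print('tip',m.sum(),W[m].min(0),W[m].max(0)); m&=z<173; m.any() and print(W[m].min(0),W[m].max(0))
d=load('sideL');cv2.imwrite('pics/d1z.png',cv2.resize(d["img"][130:200,190:270],None,fx=8,fy=8,interpolation=cv2.INTER_CUBIC))
E
```

```text
sideL 90 [-23.07973734  63.07827074 112.10897873] [ 13.9943731   99.74018039 123.55620088]
tip 31 [-22.71338202 116.86948712 166.49484054] [  9.19866832 139.52860479 179.96927651]
[-16.33724275 118.72454421 166.49484054] [  9.19866832 139.33041554 172.78635924]
topL 61 [-21.44295294  71.35665064 112.51029412] [ 16.07036302  96.96881124 123.78450878]
tip 4 [-15.91969717 115.99474168 173.37210538] [ -9.86914467 120.13930008 175.44915076]
```

View pics/d1z.png

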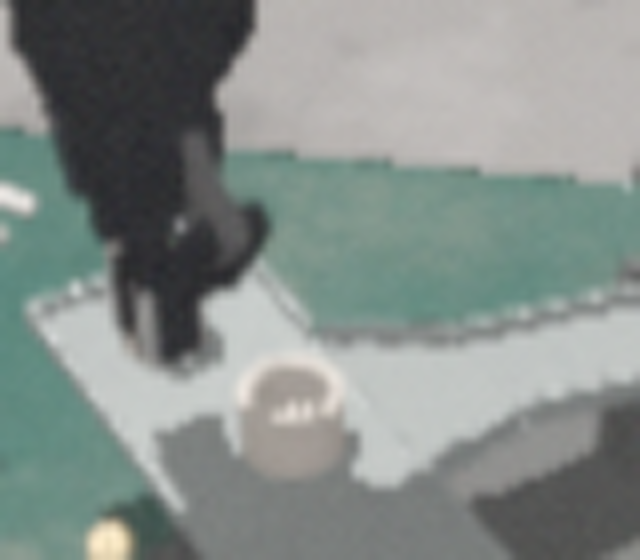

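```bash
python3 - <<'E'
from cup import *
W=cloud(load('sideL'))
for v in range(152,168,2): print(v,[np.round(W[v,u]).astype(int).tolist() for u in (216,218,220,222)])
W=cloud(load('topL'));x,y,z=W[...,0],W[...,1],W[...,2]
for lo,hi in((-70,-50),(-50,-35),(-35,-22),(-22,-10)):
    m=(x>lo)&(x<hi)&(y>100)&(y<160)&(z>135)&(z<260);m.any() and print(lo,hi,m.sum(),W[m].min(0),W[m].max(0))
E
```

```text
152 [[-48, 127, 271], [243, -21, 1], [245, -30, -3], [235, -32, 3]]
154 [[-51, 129, 268], [-53, 124, 267], [229, -21, 2], [225, -27, 2]]
156 [[-55, 131, 265], [-57, 127, 265], [-59, 122, 264], [-61, 118, 264]]
158 [[-58, 133, 262], [-61, 129, 262], [-64, 125, 263], [-67, 121, 263]]
160 [[-65, 137, 263], [-65, 131, 260], [-66, 126, 258], [-63, 119, 253]]
162 [[-63, 136, 254], [-61, 129, 249], [-58, 123, 245], [189, -7, 1]]
164 [[-54, 132, 239], [-53, 126, 236], [-47, 118, 227], [79, 48, 101]]
166 [[-38, 125, 217], [-38, 119, 215], [80, 55, 95], [76, 50, 96]]
-70 -50 12 [-63.83758487 115.18928834 250.62460204] [-50.13483342 137.67320302 259.86751357]
-50 -35 33 [-49.67500831 115.0671488  225.88380409] [-36.12439917 138.8250785  257.42449731]
-35 -22 15 [-34.78941022 113.67375529 217.25083678] [-27.73563519 138.88429286 232.10598524]
-22 -10 13 [-20.95862183 111.58631047 173.37210538] [-13.69079524 120.13930008 241.34413849]
```

```bash
python3 -m jog '[{"slide":[0,0,1],"rotation":[0,0,0],"hand":0.7},{"slide":[0,0,1],"rotation":[0,0,0],"hand":0.7},{"slide":[0,0,0.7],"rotation":[0,0,0],"hand":0.7},{"slide":[0,0,0.3],"rotation":[0,0,0],"hand":0.7},{"slide":[0,0,0],"rotation":[0,0,0],"hand":0.7}]' >/dev/null;python3 st.py; python3 look.py d2;python3 - <<'E'
from cup import *
d=load('sideL');cv2.imwrite('pics/d2z.png',cv2.resize(d["img"][130:200,190:270],None,fx=8,fy=8,interpolation=cv2.INTER_CUBIC))
E
```

```text
t 16.05 stand xyz mm [ -2.2 127.3  72.6] F(stand) [ 0.8 -0.3 -0.1] gap 12.8 yaw_err 1.571
axes in stand [[-0.0, 1.0, -0.002], [1.0, 0.0, -0.0], [-0.0, -0.002, -1.0]]
```

View pics/d2z.png

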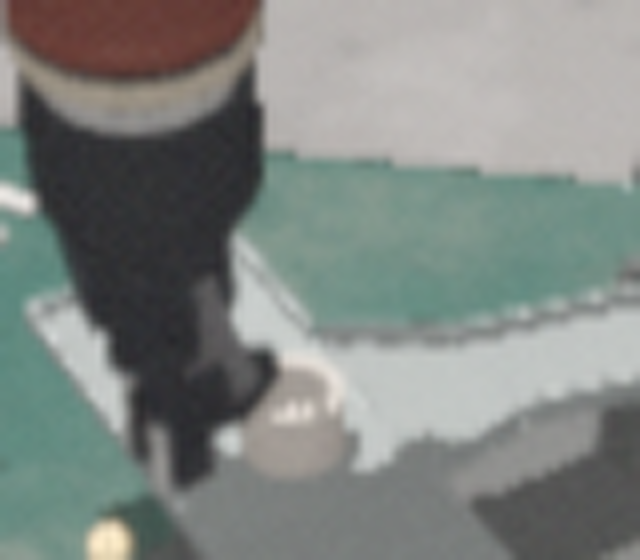

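```bash
python3 -m jog '[{"slide":[-0.4,0,0],"rotation":[0,0,0],"hand":0.7},{"slide":[-0.3,0,0],"rotation":[0,0,0],"hand":0.7},{"slide":[-0.2,0,0],"rotation":[0,0,0],"hand":0.7},{"slide":[-0.2,0,0],"rotation":[0,0,0],"hand":0.7},{"slide":[-0.2,0,0],"rotation":[0,0,0],"hand":0.7}]' >/dev/null; python3 -m jog '[{"slide":[-0.2,0,0],"rotation":[0,0,0],"hand":0.7},{"slide":[-0.2,0,0],"rotation":[0,0,0],"hand":0.7},{"slide":[-0.2,0,0],"rotation":[0,0,0],"hand":0.7},{"slide":[-0.2,0,0],"rotation":[0,0,0],"hand":0.7},{"slide":[-0.2,0,0],"rotation":[0,0,0],"hand":0.7}]' >/dev/null;python3 st.py; python3 look.py d3;python3 - <<'E'
from cup import *
d=load('sideL');cv2.imwrite('pics/d3z.png',cv2.resize(d["img"][130:200,190:270],None,fx=8,fy=8,interpolation=cv2.INTER_CUBIC))
W=cloud(d);x,y,z=W[...,0],W[...,1],W[...,2]
m=(x>-40)&(x<35)&(y>20)&(y<80)&(z>112)&(z<124);print(m.sum(),W[m].min(0),W[m].max(0))
E
```

```text
t 17.15 stand xyz mm [-1.  81.  73.5] F(stand) [-0.7  0.3  0.7] gap 12.7 yaw_err 1.571
axes in stand [[-0.0, 1.0, -0.0], [1.0, 0.0, 0.0], [0.0, -0.0, -1.0]]
43 [-22.50254797  35.12913569 112.25151755] [ -0.76289239  79.92723988 123.88893683]
```

View pics/d3z.png

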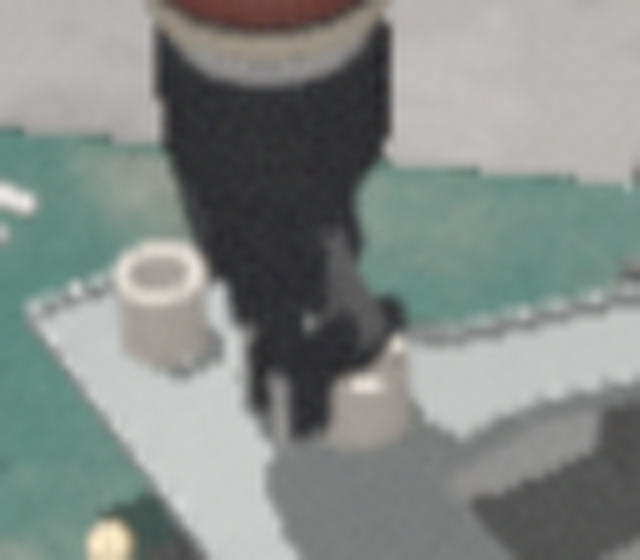

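```bash
python3 -m jog '[{"slide":[-0.2,0,0],"rotation":[0,0,0],"hand":0.7},{"slide":[-0.2,0,0],"rotation":[0,0,0],"hand":0.7},{"slide":[-0.2,0,0],"rotation":[0,0,0],"hand":0.7},{"slide":[-0.2,0,0],"rotation":[0,0,0],"hand":0.7},{"slide":[0,0,0],"rotation":[0,0,0],"hand":0.7}]' >/dev/null; python3 st.py; python3 -m jog '[{"slide":[-0.2,0,0],"rotation":[0,0,0],"hand":0.7},{"slide":[-0.2,0,0],"rotation":[0,0,0],"hand":0.7},{"slide":[-0.2,0,0],"rotation":[0,0,0],"hand":0.7},{"slide":[-0.1,0,0],"rotation":[0,0,0],"hand":0.7},{"slide":[0,0,0],"rotation":[0,0,0],"hand":0.7}]' >/dev/null;python3 st.py; cat > lz.py <<'E'
import sys
from h import *
from plant import camera
d=camera('side');np.savez('sideL.npz',**d);cv2.imwrite('pics/'+sys.argv[1]+'.png',cv2.resize(d["img"][130:205,205:305],None,fx=8,fy=8,interpolation=cv2.INTER_CUBIC))
E
python3 lz.py e1
```

```text
t 17.75 stand xyz mm [-1.  64.7 73.5] F(stand) [-0.2  0.1 -0.7] gap 12.9 yaw_err 1.571
axes in stand [[0.0, 1.0, -0.0], [1.0, -0.0, -0.0], [-0.0, -0.0, -1.0]]
t 18.25 stand xyz mm [-1.  50.9 73.5] F(stand) [-0.4  0.2 -0.9] gap 12.5 yaw_err 1.571
axes in stand [[0.0, 1.0, -0.0], [1.0, -0.0, -0.0], [-0.0, -0.0, -1.0]]
```

View pics/e1.png

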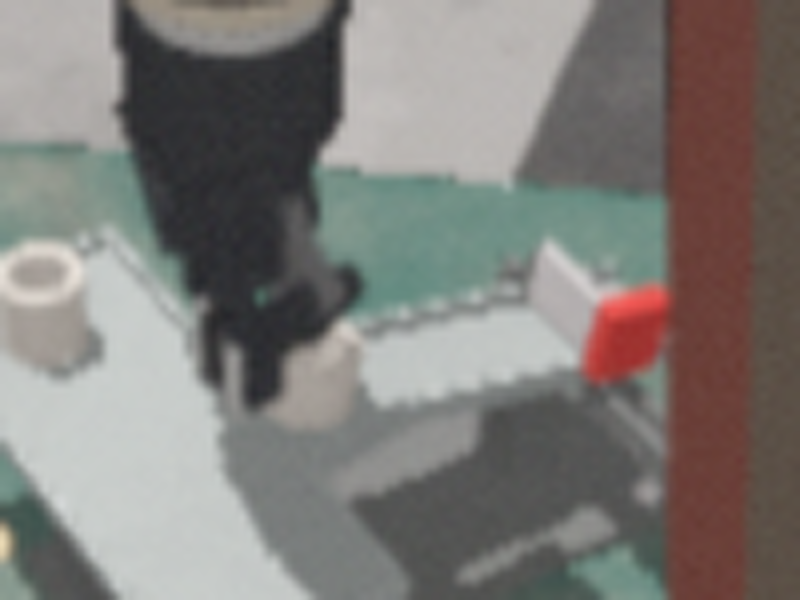

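```bash
python3 -m jog '[{"slide":[-0.2,0,0.042],"rotation":[0,0,0],"hand":0.7},{"slide":[-0.2,0,0.042],"rotation":[0,0,0],"hand":0.7},{"slide":[-0.2,0,0.042],"rotation":[0,0,0],"hand":0.7},{"slide":[-0.2,0,0.042],"rotation":[0,0,0],"hand":0.7},{"slide":[-0.2,0,0.042],"rotation":[0,0,0],"hand":0.7}]' >/dev/null; python3 st.py; python3 -m jog '[{"slide":[-0.2,0,0.042],"rotation":[0,0,0],"hand":0.7},{"slide":[-0.2,0,0.042],"rotation":[0,0,0],"hand":0.7},{"slide":[-0.2,0,0.042],"rotation":[0,0,0],"hand":0.7},{"slide":[-0.2,0,0.042],"rotation":[0,0,0],"hand":0.7},{"slide":[-0.2,0,0.042],"rotation":[0,0,0],"hand":0.7}]' >/dev/null; python3 st.py;python3 lz.py e2
```

```text
t 18.8 stand xyz mm [-1.  30.9 69.2] F(stand) [-1.4 -0.5  0.8] gap 12.7 yaw_err 1.571
axes in stand [[-0.0, 1.0, -0.0], [1.0, 0.0, 0.0], [0.0, -0.0, -1.0]]
t 19.3 stand xyz mm [-1.  10.9 65. ] F(stand) [0.4 0.9 0.1] gap 13.0 yaw_err 1.571
axes in stand [[-0.0, 1.0, -0.0], [1.0, 0.0, -0.0], [-0.0, -0.0, -1.0]]
```

View pics/e2.png

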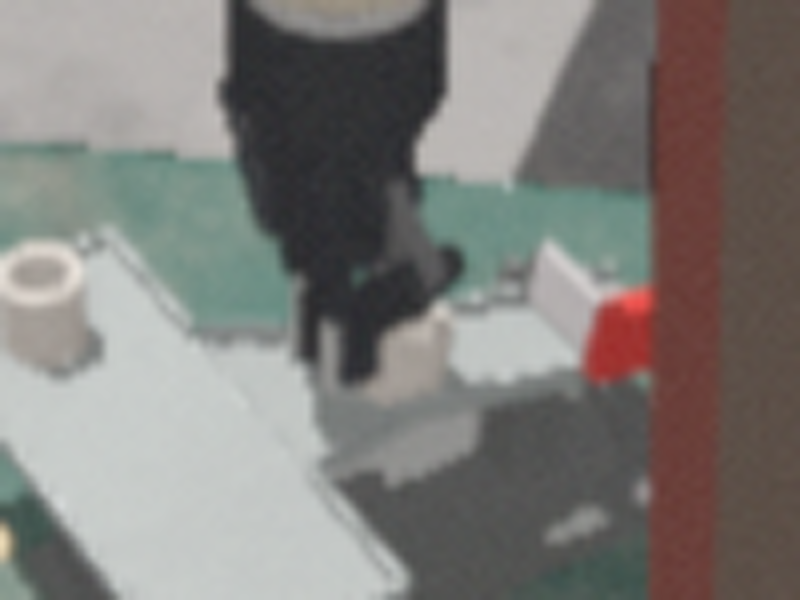

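```bash
python3 -m jog '[{"slide":[-0.2,0,0.042],"rotation":[0,0,0],"hand":0.7},{"slide":[-0.2,0,0.042],"rotation":[0,0,0],"hand":0.7},{"slide":[-0.2,0,0.042],"rotation":[0,0,0],"hand":0.7},{"slide":[-0.2,0,0.042],"rotation":[0,0,0],"hand":0.7},{"slide":[-0.2,0,0.042],"rotation":[0,0,0],"hand":0.7}]' >/dev/null; python3 st.py; python3 -m jog '[{"slide":[-0.2,0,0.042],"rotation":[0,0,0],"hand":0.7},{"slide":[-0.2,0,0.042],"rotation":[0,0,0],"hand":0.7},{"slide":[-0.2,0,0.042],"rotation":[0,0,0],"hand":0.7},{"slide":[-0.2,0,0.042],"rotation":[0,0,0],"hand":0.7},{"slide":[0,0,0],"rotation":[0,0,0],"hand":0.7}]' >/dev/null; python3 st.py;python3 lz.py e3
```

```text
t 19.85 stand xyz mm [-1.  -9.1 60.8] F(stand) [-0.5  0.2  0.1] gap 12.8 yaw_err 1.571
axes in stand [[-0.0, 1.0, -0.0], [1.0, 0.0, -0.0], [-0.0, -0.0, -1.0]]
t 20.35 stand xyz mm [ -1.  -25.3  57.4] F(stand) [-0.2  0.1  0. ] gap 12.5 yaw_err 1.571
axes in stand [[0.0, 1.0, -0.0], [1.0, -0.0, -0.0], [-0.0, -0.0, -1.0]]
```

View pics/e3.png

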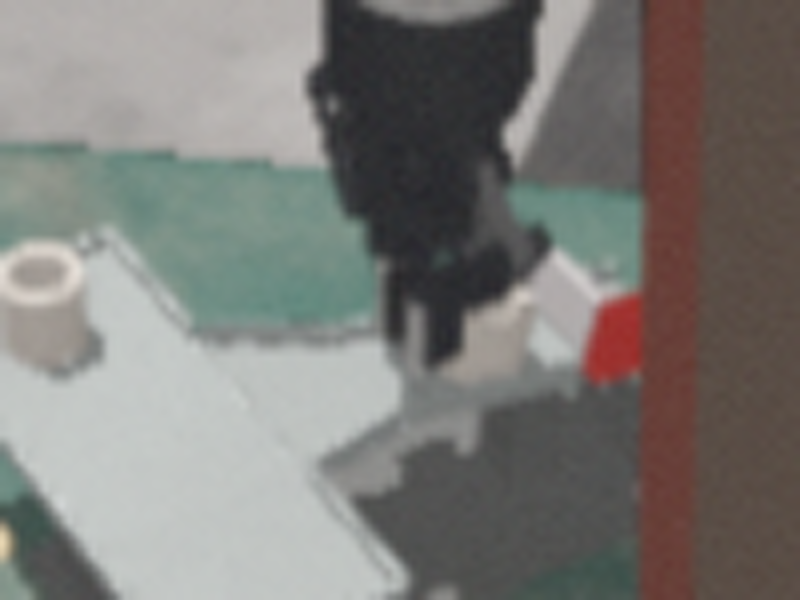

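Good. The cup is about 20 mm from the blade, so I'll slow down now.

```bash
python3 -m jog '[{"slide":[-0.15,0,0.032],"rotation":[0,0,0],"hand":0.7},{"slide":[-0.15,0,0.032],"rotation":[0,0,0],"hand":0.7},{"slide":[-0.15,0,0.032],"rotation":[0,0,0],"hand":0.7},{"slide":[-0.15,0,0.032],"rotation":[0,0,0],"hand":0.7},{"slide":[-0.1,0,0.021],"rotation":[0,0,0],"hand":0.7}]' >/dev/null; python3 st.py|head -1; python3 -m jog '[{"slide":[-0.05,0,0.011],"rotation":[0,0,0],"hand":0.7},{"slide":[-0.05,0,0.011],"rotation":[0,0,0],"hand":0.7}]' >/dev/null; python3 st.py|head -1;python3 -m jog '[{"slide":[-0.05,0,0.011],"rotation":[0,0,0],"hand":0.7}]' >/dev/null; python3 st.py|head -1;python3 lz.py e4
```

```text
t 20.9 stand xyz mm [ -1.  -39.1  54.5] F(stand) [ 0.1  0.7 -0.3] gap 12.5 yaw_err 1.571
t 21.1 stand xyz mm [ -0.9 -40.8  54.1] F(stand) [-0.1  0.7 -0.3] gap 12.3 yaw_err 1.571
t 21.2 stand xyz mm [ -0.9 -41.8  53.9] F(stand) [-0.1 -0.8 -0. ] gap 13.0 yaw_err 1.571
```

View pics/e4.png

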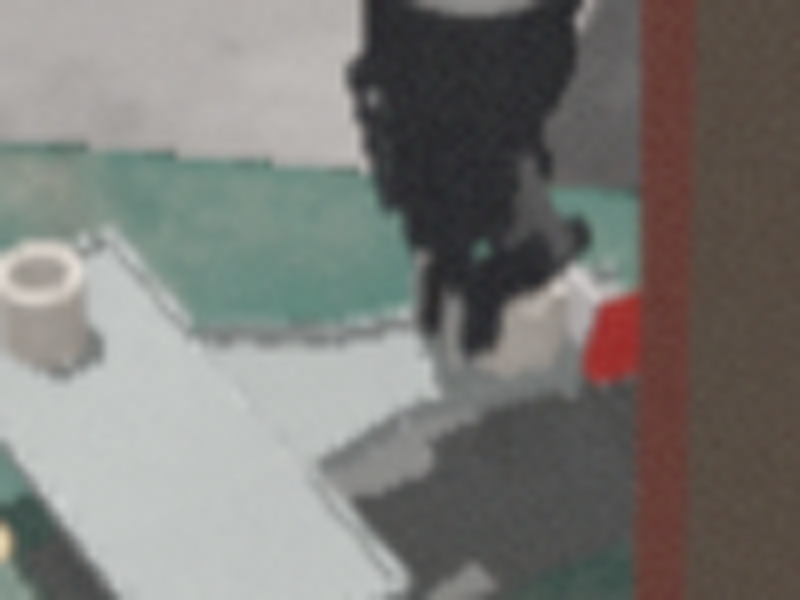

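Nearly there. I'll go on in 1 mm steps and watch the force.

```bash
for i in 1 2 3; do python3 -m jog '[{"slide":[-0.05,0,0.011],"rotation":[0,0,0],"hand":0.7}]' >/dev/null; python3 st.py|head -1; done
```

```text
t 21.35 stand xyz mm [ -0.9 -42.7  53.7] F(stand) [-0.1  0.3 -1.1] gap 12.6 yaw_err 1.571
t 21.45 stand xyz mm [ -0.9 -43.7  53.5] F(stand) [ 0.8  1.1 -0.1] gap 13.0 yaw_err 1.571
t 21.55 stand xyz mm [ -0.9 -44.8  53.3] F(stand) [0.1 0.7 1. ] gap 12.7 yaw_err 1.571
```

```bash
python3 -m jog '[{"slide":[-0.05,0,0.011],"rotation":[0,0,0],"hand":0.7}]' >/dev/null; python3 st.py|head -1;python3 -m jog '[{"slide":[-0.05,0,0.011],"rotation":[0,0,0],"hand":0.7}]' >/dev/null; python3 st.py|head -1; python3 lz.py e5
```

```text
t 21.65 stand xyz mm [ -0.9 -45.8  53. ] F(stand) [1.  0.9 1. ] gap 13.0 yaw_err 1.571
t 21.75 stand xyz mm [ -0.9 -46.8  52.8] F(stand) [-1.4  0.   0.5] gap 13.2 yaw_err 1.571
```

View pics/e5.png

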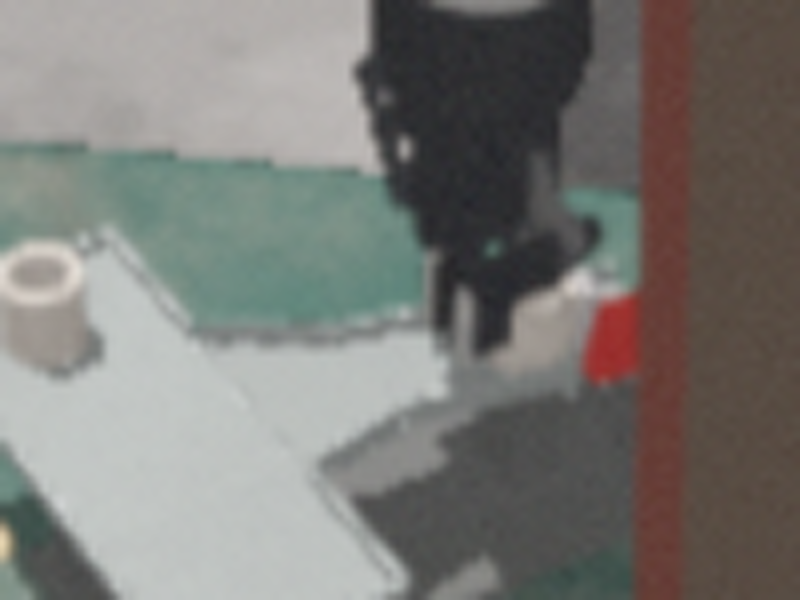

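```bash
for i in 1 2; do python3 -m jog '[{"slide":[-0.04,0,0.008],"rotation":[0,0,0],"hand":0.7}]' >/dev/null; python3 st.py|head -1; done
```

```text
t 21.9 stand xyz mm [ -0.9 -47.4  52.7] F(stand) [0.1 1.6 1.6] gap 12.9 yaw_err 1.571
t 22.0 stand xyz mm [ -0.9 -47.7  52.6] F(stand) [0.  4.1 2.2] gap 12.7 yaw_err 1.571
```

```bash
python3 -m jog '[{"slide":[-0.03,0,0.006],"rotation":[0,0,0],"hand":0.7}]' >/dev/null; python3 st.py|head -1; python3 -m jog '[{"slide":[0.05,0,-0.01],"rotation":[0,0,0],"hand":0.7},{"slide":[0.2,0,-0.05],"rotation":[0,0,0],"hand":0.7},{"slide":[1,0,-0.3],"rotation":[0,0,0],"hand":0.7},{"slide":[1,0,-1],"rotation":[0,0,0],"hand":0.7},{"slide":[1,0,-1],"rotation":[0,0,0],"hand":0.7}]' >/dev/null; python3 -m jog '[{"slide":[1,0,-1],"rotation":[0,0,0],"hand":0.7},{"slide":[1,0,-1],"rotation":[0,0,0],"hand":0.7},{"slide":[1,-1,-1],"rotation":[0,0,0],"hand":0.7},{"slide":[1,-1,-1],"rotation":[0,0,0],"hand":0.7},{"slide":[0,-1,0],"rotation":[0,0,0],"hand":0.7}]' >/dev/null;python3 st.py|head -1; python3 look.py f1; python3 lz.py f2
```

```text
t 22.1 stand xyz mm [ -0.9 -47.9  52.5] F(stand) [-0.9  7.5  2.3] gap 13.0 yaw_err 1.571
t 23.1 stand xyz mm [-59.7  97.7 182.9] F(stand) [ 0.5  0.  -0.7] gap 12.4 yaw_err 1.573
```

View pics/f1.png

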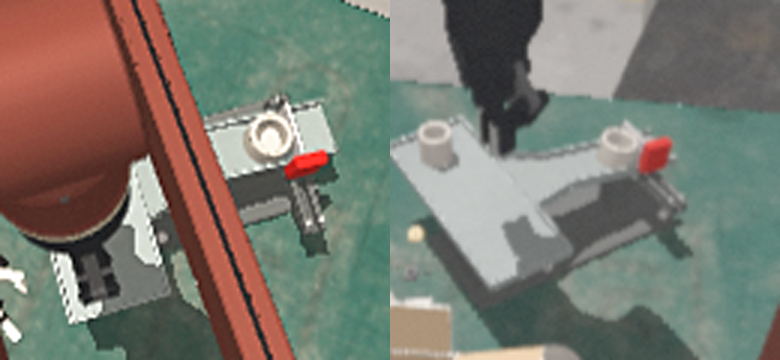

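View pics/f2.png

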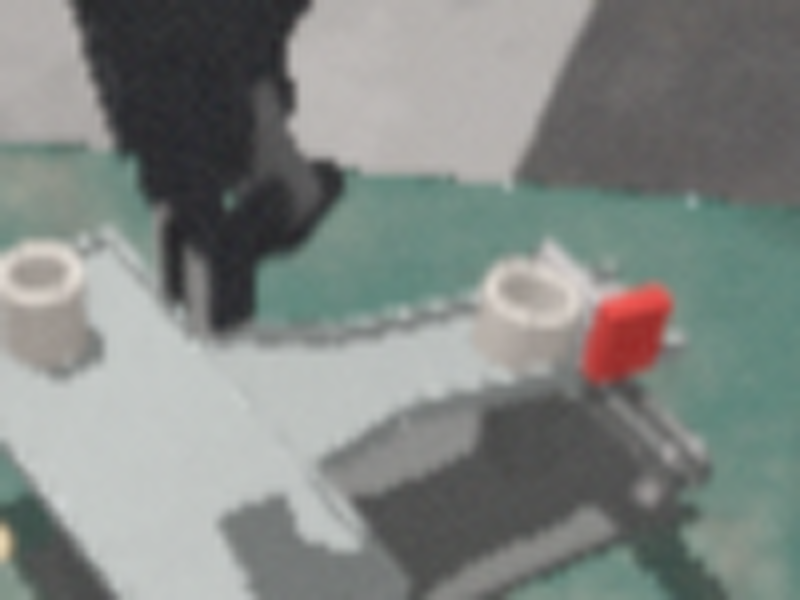

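```bash
python3 - <<'E'
from cup import *
th=np.radians(12)
for n in('topL','sideL'):
    c=load(n);W=cloud(c);x,y,z=W[...,0],W[...,1],W[...,2]
    s=(y+90)*np.cos(th)+(z-66.3)*np.sin(th);h=-(y+90)*np.sin(th)+(z-66.3)*np.cos(th)
    m=(abs(x)<27)&(s>4)&(s<55)&(h>19)&(h<35);print(n,'cup x',x[m].min(),x[m].max(),'s',s[m].min(),s[m].max(),'h max',np.percentile(h[m],[50,95]))
    for k,c0 in (('now',c),('afterpush',load('top3' if n[0]=='t' else 'side3'))):
        W0=cloud(c0);hsv=cv2.cvtColor(c0["img"],cv2.COLOR_BGR2HSV);m=((hsv[...,0]<8)|(hsv[...,0]>172))&(hsv[...,1]>150)&(abs(W0[...,0]+45)<30)&(abs(W0[...,1]+90)<35);ys,xs=np.nonzero(m);print(k,'tab px',xs.mean(),ys.mean(),'x',W0[m].min(0)[0],W0[m].max(0)[0])
    W0=cloud(load(n[:-1]+'0'))
    for k,V in(('now',W),('start',W0)):
        m=(abs(V[...,0]-70)<25)&(V[...,1]>60)&(V[...,1]<125)&(V[...,2]>112)&(V[...,2]<140)
        m.any() and print(k,'tall',V[m].min(0)[:2],V[m].max(0)[:2])
E
```

```text
topL cup x -20.795554359169945 16.178809366993285 s 4.017999299645221 37.851989704551166 h max [25.71621362 28.83446365]
now tab px 301.2705882352941 184.54117647058823 x -41.74034451762077 -23.681565385229383
afterpush tab px 301.33720930232556 184.48837209302326 x -41.26874819763712 -23.37890065406582
start tall [52.37888194 77.24580283] [ 83.87113935 107.92138025]
sideL cup x -22.37689292038603 15.174313708555875 s 4.149315766357557 40.5483895352006 h max [24.81027556 28.05301017]
now tab px 282.86764705882354 171.35294117647058 x -43.802505314214685 -33.31831879706503
afterpush tab px 282.8985507246377 171.40579710144928 x -44.18706419348054 -33.02446478006737
now tall [51.58441348 80.73600409] [ 82.66040015 111.0135995 ]
start tall [51.80802031 81.16010468] [ 83.03919236 112.09360262]
```

```bash
python3 -c "
from plant import workorder
print(workorder.hand_in())"
```

```text
the job is handed in; nothing more can be done
None
```

The short cup is standing upright in the chute against the stop blade, and the blade is fully across. I handed the job in at about 23 s, with the arm well clear.

**What I did**
- **Blade:** I pushed the red tab about 46 mm to its end stop. There it stopped moving and the force climbed to about 15 N.
- **Cup:** I slid the 38 mm cup off the near end of the deck to the head of the lane, then pushed it down the slope. The last 15 mm or so went in steps of about 1 mm, and contact showed as a rise to about 7 N.

**Last checks**
- **Cup position:** its uphill edge is at chute y of about 38–40 mm, so its centre is at about 19–20 mm, as expected against the blade. Its top is level with the slope.
- **Blade:** the tab was in the same place, to within 0.1 px, after loading as right after the push.
- **Other things:** the tall cup is within about 1 mm of where it started. I touched nothing else, but did not measure the tape measure or screwdriver afterwards.

**What disagreed**
- **Fingertip height:** the cameras showed the real fingertips about 35 mm above the reported tool point. My first pass at the tab therefore went over it without touching, and I corrected for this from then on.
- **Small spread:** the two cameras differed by 1–3 mm on positions. The cup also appears about 2–3 mm off the lane's centre line, toward the robot. It may be resting near that wall, or it may be calibration error.

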